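# Feed the brass blank out and lay the straightedge to it

## Robot

A 6-joint arm with a two-finger parallel gripper is mounted at the origin on the work surface. World frame = base frame: x ahead of the robot, y to its left, z up, the work surface at z = 0. Lengths are in m, angles in rad, forces in N, time in s.
With the tool pointing down it reaches from about 0.25 to 0.775 m from the base axis. Payload 4 kg.
Tool frame: the origin (TCP) lies between the finger pads; the fingertips stand 14 mm ahead of it and the grasp point (between the pads) lies 5 mm behind it; z points along the fingers, y is the direction in which the jaws open and shut (so a half turn about z gives the same grasp; the last joint's range is limited). The gripper opens to 85 mm and grips with 20 to 120 N. Pads are 22 mm wide; open, the fingers measure 114 mm over their backs; the gripper's body (76 mm by 85 mm) begins 54 mm behind the grasp point. The pads swing forward as they close: fully open they stand 13 mm farther back than shut.
Start: joints at [-1.329, 0.087, 1.371, -0, 1.684, -0.103], TCP at [0.186, -0.518, 0.209] pointing down, gripper open.
Joint ranges: [-3.1, 3.1], [-0.76, 2.03], [0.27, 2.55], [-1.08, 4.22], [0.17, 2.65], [-2.57, 2.57]. Speed limits (rad/s): [2.79, 2.79, 3.14, 3.14, 3.14, 3.14].

## Interface

Orientations are given as a rotation vector (axis times angle).
In Python, from station import robot, get_image, camera_params gives the robot as it stands.
- The arm moves only by the tool jog_arm, never from a script. Its argument "rows" is a list of rows, each an object of numbers: "dx", "dy", "dz": the shift along the world's x, y, z in m; "ax", "ay", "az": the turn, a rotation vector about the world's x, y, z in rad. A call has 1 to 10 rows; each row shifts and turns the commanded pose from where the row before left it; what a row does not reach is not made up. A row lasts 1/10 s, in which the tool goes at most 50 mm and 8.59 degrees, less where a joint would pass 70% of its speed; a pose out of reach is approached as far as the arm can. A call with a gripper value outside its range is refused whole. "jaw" is the closure, from 0 (fully open) to 1 (shut), set as the call begins (left out, the last holds). The fingers move at their own pace and stop on an object; "force" is the grip in N (left out, the last holds). Time passes only in rows, so rows that do not move let the fingers close. It gives the time, the measured TCP pose, the force and the opening at its end, in the units of the state.
- robot.sense(): the state, without advancing time (a new reading comes with each control period).
- get_image(name): name is "scene" or "top"; returns the picture (400x640x3 uint8, blue, green, red); there is no depth.
- camera_params(name): a dict with "mtx" (3x3 intrinsics, pixels), "R" (3x3) and "t" (3): a world point X has camera coordinates R X + t. Camera axes: x right, y down, z forward; pixel columns grow to the right and rows downward; lengths in m; the calibration is good to about 2 mm. A picture is of the moment at which its call begins. camera_params takes no time and is no camera call.
- robot.finish_job(): hands the job in, once; it reports no verdict.
The state is a dict: "clock": time; "q": joint angles; "dq": joint speeds; "effort": joint torques, N m; "eef_pos": TCP position; "tcp_rot": TCP orientation; "wrist_force": force on the tool from outside, world axes, zero at the start; "ft_torque": the same for the moment, N m; "gripper_width": finger opening in m.
Only numpy, scipy, OpenCV 4.12 (cv2) and the standard library are available. Lean on these libraries where they do the work, as an engineer would, in place of code of your own. Each camera call takes 0.05 s, during which the arm holds its last target.

## Task

Wind the feed table's handwheel clockwise by its knob, through its full turn until it stops, so that the slide carries the brass blank all the way out. Then lay the steel straightedge flat on the bed and let go of it, its thin edge (away from its grip bar) flush along the whole of the blank's leading edge (away from the wheel), ready for scribing; the wheel must still be at its stop. Leave the other things on the bench where they are.

Things in the scene. Friction and masses are not known exactly. Their poses are not given: they have to be found in the camera images.
- feedtable: fixed feed table: dark steel bed 170 mm (its x) by 300 mm (its y), its top 15 mm above the bench; origin at the centre of the bed's underside, z up. The grey gearbox and handwheel stand on its -y half; the slide runs along its +y; the bare bed at its +y end takes the straightedge
- handwheel (a joint): turn of the handwheel, rad: the wheel lies level (axis vertical), aluminium disc 110 mm across, its face 52 mm above the bench with a hub 6 mm higher; 0 at one stop, grows clockwise seen from above to the other stop at 6.8 (a little over one turn); starts between 0 and 0.4 and stays where it is left; needs about 3 N at the knob. Each rad moves the slide 6 mm along the feed table's +y
- wheel_axis (a point): point on the handwheel's axis, level with the top of the knob (96 mm above the bench); axes as the feed table
- knob_top (a point): centre of the top of the black upright knob on the handwheel: cylinder 18 mm across, 40 mm tall, 45 mm from the wheel's axis, 96 mm above the bench; spins freely on its own pin, so a gripper can keep its heading while it carries the knob round
- blank_face (a point): on the slide: centre of the lower rim of the brass blank's leading edge, on the bed's top. The blank is a brass plate 80 mm wide (x), 8 mm thick, 55 mm deep, its leading edge looking along +y; the clamp that holds it is behind it at -y, 28 mm high. Axes as the feed table; it moves 6 mm along y per rad of the handwheel
- straightedge: loose safety straightedge, 0.18 kg: steel blade 150 mm (its x) by 45 mm (y) by 5 mm thick, with an aluminium grip bar along its back: 120 mm long (x), 10 mm wide (y), centred at y = +17.5 mm, top 32 mm above its underside. Origin at the centre of the blade's underside, z up. The thin edge is the blade's long side at y = -22.5 mm, away from the grip bar
- thin_edge (a point): middle of the straightedge's thin edge, at its underside; axes as the straightedge; y points from the thin edge to the grip bar
- tin: bystander: round steel flux tin, 60 mm across, 18 mm high; origin under its centre
- tin_lid: bystander: its lid, 62 mm across, 8 mm high; origin under its centre
- needle_file: bystander: needle file lying flat, 185 mm long, 12 mm high, wooden handle; origin under its centre
- jar: bystander: amber glass jar, 44 mm across, 55 mm high; origin under its centre
- tweezers: bystander: dark steel tweezers lying flat, about 143 mm long, 6 mm high; origin under its centre
- pliers: bystander: small pliers lying flat, about 150 mm long, 12 mm high, black handles; origin under its centre
- brass_offcut: bystander: brass bar offcut, 45 x 22 x 22 mm; origin under its centre

How it is judged:
By the outcome, as a careful person would: the job done as asked, in the order asked, and still so for the second after the job is handed in, with the robot touching nothing.
It also fails if it takes over 72 s, if anything falls off the work surface, if the arm or the gripper's body presses on something with over 40 N, if the wrist force passes 120 N, or if a joint passes its speed limit or range.

## Working session

There is one attempt and no reset: what is moved stays moved. The work goes in short steps, Python scripts to look and compute and a tool call to move; the robot and the scene stay as the last step left them, time stands still between calls to the robot, and variables do not carry over. Pictures are saved under pics/ and viewed, and the job is handed in when it is done.

Besides the shell and the picture viewer there is one more tool, called after "Request:" as name([rows], argument=value, ...), one row to a line, values as JSON. jog_arm: Moves the arm, as the interface text tells. Its arguments: {"type":"object","properties":{"rows":{"type":"array"},"jaw":{"type":"number"},"force":{"type":"number"}},"required":["rows"]}

```bash
mkdir -p pics; ls; python3 - <<'E'
from station import robot,get_image,camera_params
import cv2
for n in("scene","top"):
    cv2.imwrite(f"pics/{n}0.png",get_image(n)); print(n,camera_params(n))
print(robot.sense())
E
```

```text
pics
scene {'mtx': array([[380.50429566,   0.        , 324.88340902],
       [  0.        , 380.50429566, 195.77926552],
       [  0.        ,   0.        ,   1.        ]]), 'R': array([[ 0.04021778,  0.99904884, -0.01685064],
       [ 0.69945599, -0.04019249, -0.71354459],
       [-0.71354316,  0.0169109 , -0.70040715]]), 't': array([-0.08548596, -0.38753614,  1.53641736])}
top {'mtx': array([[445.79993137,   0.        , 319.49707766],
       [  0.        , 445.79993137, 198.95942995],
       [  0.        ,   0.        ,   1.        ]]), 'R': array([[ 0.00145699, -0.99999317,  0.00339761],
       [-0.9978769 , -0.00167512, -0.06510672],
       [ 0.06511196, -0.00329554, -0.99787252]]), 't': array([0.05654629, 0.64938755, 1.24394554])}
{'clock': 0.1, 'q': array([-1.32909386e+00,  8.78638128e-02,  1.37209318e+00,  1.86877239e-05,
        1.68362866e+00, -1.03094057e-01]), 'dq': array([-0.00037841, -0.00231626, -0.00404631,  0.0001349 , -0.00099718,
       -0.00067787]), 'effort': array([ 1.39407573e-03, -3.53016078e+01, -3.14219284e+01, -1.02491733e-04,
        7.95791508e-03,  9.76654917e-06]), 'eef_pos': array([ 0.18578801, -0.51714214,  0.20757073]), 'tcp_rot': array([-3.09306170e+00, -5.38588168e-01,  1.87570331e-04]), 'wrist_force': array([0.48476616, 0.50784731, 1.10091684]), 'ft_torque': array([-0.02017107,  0.01651929, -0.00701834]), 'gripper_width': 0.08541534726829568}
```

View pics/scene0.png

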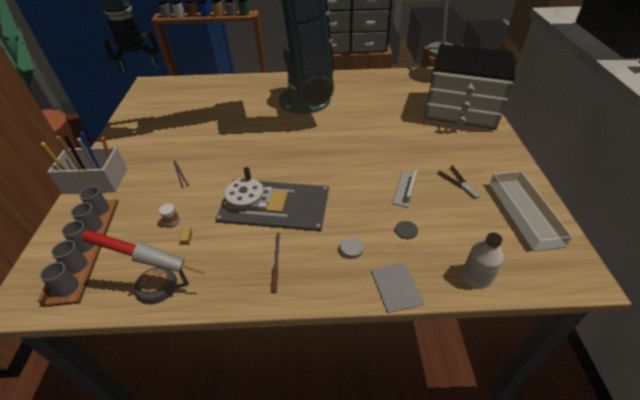

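View pics/top0.png

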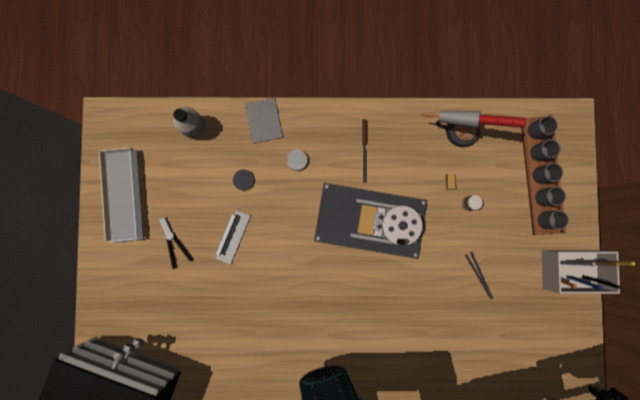

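```bash
cat > h.py <<'E'
import numpy as np,cv2
from station import camera_params
def ray(n,uv):
    p=camera_params(n);d=np.linalg.inv(p["mtx"])@np.array([uv[0],uv[1],1.]);R=p["R"]
    return -R.T@p["t"],R.T@d
def onz(n,uv,z):
    c,d=ray(n,uv);return c+d*(z-c[2])/d[2]
def proj(n,X):
    p=camera_params(n);c=p["mtx"]@(p["R"]@np.array(X,float)+p["t"]);return c[:2]/c[2]
def tri(u1,u2):
    c1,d1=ray("scene",u1);c2,d2=ray("top",u2)
    A=np.stack([d1,-d2],1);s=np.linalg.lstsq(A,c2-c1,rcond=None)[0]
    a=c1+d1*s[0];b=c2+d2*s[1];return (a+b)/2,np.linalg.norm(a-b)
def crop(n,src,x0,y0,x1,y1,k,out):
    im=cv2.imread(src)[y0:y1,x0:x1];cv2.imwrite(out,cv2.resize(im,None,fx=k,fy=k,interpolation=cv2.INTER_CUBIC))
E
python3 - <<'E'
from h import *
crop("top","pics/top0.png",305,170,445,270,5.5,"pics/t1.png")
crop("scene","pics/scene0.png",205,155,345,240,5.5,"pics/s1.png")
crop("top","pics/top0.png",205,200,265,270,8,"pics/t2.png")
crop("scene","pics/scene0.png",380,160,430,215,9,"pics/s2.png")
E
```

```text
(no output)
```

View pics/t1.png

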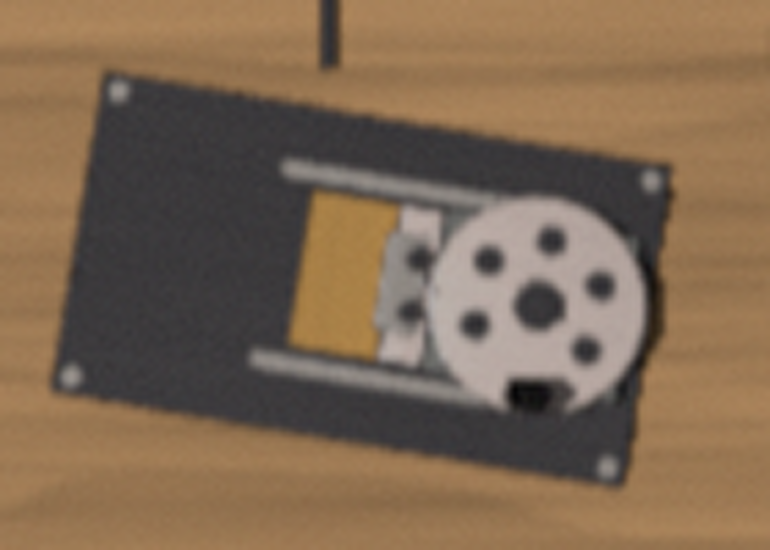

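View pics/s1.png

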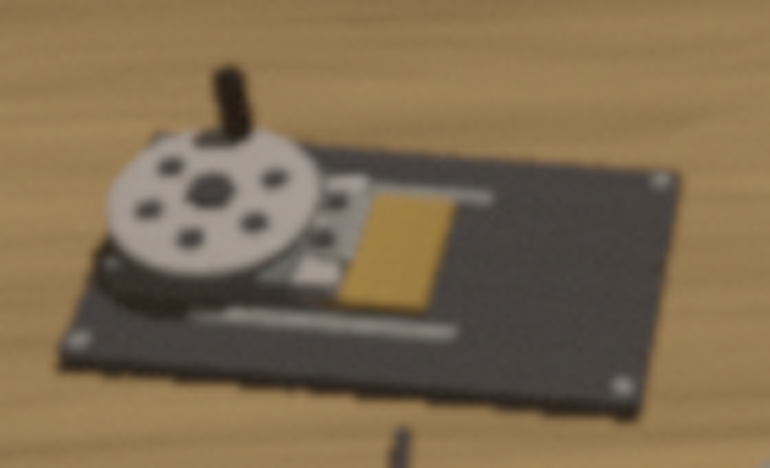

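View pics/t2.png

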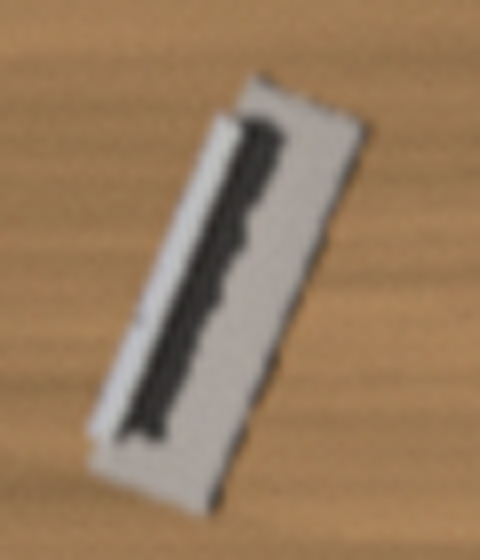

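View pics/s2.png

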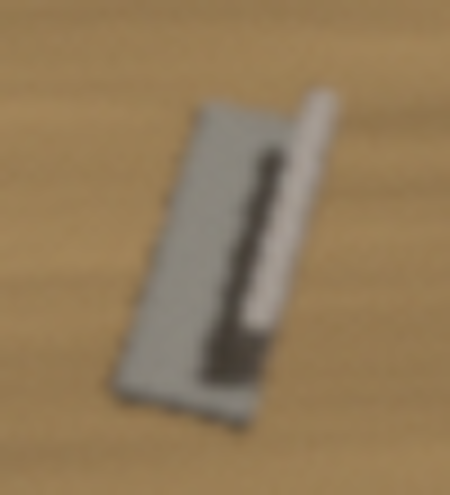

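```bash
python3 - <<'E'
from h import *
np.set_printoptions(precision=4,suppress=True)
f=lambda c,x0,y0,k:(x0+(c[0]+.5)/k-.5,y0+(c[1]+.5)/k-.5)
T=lambda c:f(c,305,170,5.5); S=lambda c:f(c,205,155,5.5)
tc=[onz("top",T(c),.015) for c in[(107,72),(670,165),(622,487),(53,390)]]
sc=[onz("scene",S(c),.015) for c in[(683,172),(640,408)]]
print("bed top",np.array(tc),"scene",np.array(sc))
tc=np.array(tc)
print([np.linalg.norm(tc[i]-tc[(i+1)%4]) for i in range(4)])
ctr=tc.mean(0); yv=(tc[0]+tc[3]-tc[1]-tc[2])[:2]; xv=(tc[0]+tc[1]-tc[2]-tc[3])[:2]
print("yaw",np.arctan2(yv[1],yv[0])-np.pi/2,np.arctan2(xv[1],xv[0]),ctr)
print("wheel top",onz("top",T((539,304)),.052),"scene",onz("scene",S((210,196)),.052))
print("knob scene",onz("scene",S((229,76)),.096),"base scene",onz("scene",S((238,132)),.056), "top",onz("top",T((547,393)),.096))
th=np.arctan2(yv[1],yv[0])-np.pi/2
x=np.array([np.cos(th),np.sin(th)]);y=np.array([-x[1],x[0]])
L=lambda p:((p[:2]-ctr[:2])@x,(p[:2]-ctr[:2])@y)
print("blank lead",[L(onz("top",T(c),.023)) for c in[(313,190),(290,347)]],[L(onz("scene",S(c),.023)) for c in[(457,205),(429,307)]])
print("L wheel",L(onz("top",T((539,304)),.052)),L(onz("scene",S((210,196)),.052)))
G=lambda c:f(c,205,200,8); H=lambda c:f(c,380,160,9)
t=np.array([onz("top",G(c),.005) for c in[(257,76),(367,127),(211,513),(92,460)]])
s=np.array([onz("scene",H(c),.005) for c in[(203,104),(118,385),(245,420)]])
print("SE",t,s,t.mean(0))
bar=np.array([onz("top",G(c),.032) for c in[(220,112),(243,122),(117,437),(92,432)]]);print("bar",bar,bar.mean(0))
bs=np.array([onz("scene",H(c),.032) for c in[(308,90),(338,93),(270,330),(245,322)]]);print("bar s",bs,bs.mean(0))
for n in("top","scene"): print(n,camera_params(n)["R"].T@-camera_params(n)["t"])
E
```

```text
bed top [[ 0.6963  0.0446  0.015 ]
 [ 0.6484 -0.2475  0.015 ]
 [ 0.4824 -0.2205  0.015 ]
 [ 0.5317  0.0723  0.015 ]] scene [[0.531  0.0762 0.015 ]
 [0.6995 0.047  0.015 ]]
[np.float64(0.2960337145274877), np.float64(0.16819144974004127), np.float64(0.29688206909299025), np.float64(0.16695549535848567)]
yaw -0.1647383706791541 -0.16411150016437365 [ 0.5897 -0.0878  0.015 ]
wheel top [ 0.576  -0.1717  0.052 ] scene [ 0.5746 -0.1715  0.052 ]
knob scene [ 0.531  -0.1592  0.096 ] base scene [ 0.5298 -0.161   0.056 ] top [ 0.5328 -0.1668  0.096 ]
blank lead [(np.float64(0.0400390326416082), np.float64(0.03337537344921736)), (np.float64(-0.04149903963680787), np.float64(0.032161655788844154))] [(np.float64(-0.0377285866650159), np.float64(0.035823705281039134)), (np.float64(0.03773680497150856), np.float64(0.03612725809123076))]
L wheel (np.float64(0.0002790664442399778), np.float64(-0.08506940827342868)) (np.float64(-0.0012029196315638552), np.float64(-0.08508927963366862))
SE [[0.6209 0.2949 0.005 ]
 [0.6027 0.2553 0.005 ]
 [0.4654 0.3092 0.005 ]
 [0.4841 0.3518 0.005 ]] [[0.4653 0.312  0.005 ]
 [0.6013 0.2591 0.005 ]
 [0.6192 0.2969 0.005 ]] [0.5433 0.3028 0.005 ]
bar [[0.6071 0.3028 0.032 ]
 [0.6036 0.2947 0.032 ]
 [0.4938 0.3371 0.032 ]
 [0.4955 0.3458 0.032 ]] [0.55   0.3201 0.032 ]
bar s [[0.491  0.3398 0.032 ]
 [0.4932 0.3496 0.032 ]
 [0.606  0.3038 0.032 ]
 [0.6019 0.2966 0.032 ]] [0.548  0.3225 0.032 ]
top [0.5669 0.0617 1.2834]
scene [1.3708 0.0438 0.7982]
```

Request:
jog_arm([
  {"dx":0.03,"dy":0.03},
  {"dx":0.03,"dy":0.03},
  {"dx":0.03,"dy":0.03},
  {"dx":0.03,"dy":0.03},
  {"dx":0.03,"dy":0.03},
  {"dx":0.03,"dy":0.03},
  {"dx":0.03,"dy":0.03},
  {"dx":0.03,"dy":0.03},
  {"dx":0.03,"dy":0.03},
  {"dx":0.03,"dy":0.03},
], jaw=0, force=30)

```text
$.rows[0]: bad value
```

Request:
jog_arm([
  {"dx":0.02,"dy":0.029},
  {"dx":0.02,"dy":0.028},
  {},
  {},
])

```text
$.rows[0]: bad value
```

Request:
jog_arm([
  {"dx":0.03,"dy":0.03,"dz":0,"ax":0,"ay":0,"az":0},
  {"dx":0.03,"dy":0.03,"dz":0,"ax":0,"ay":0,"az":0},
  {"dx":0.03,"dy":0.03,"dz":0,"ax":0,"ay":0,"az":0},
  {"dx":0.03,"dy":0.03,"dz":0,"ax":0,"ay":0,"az":0},
  {"dx":0.03,"dy":0.03,"dz":0,"ax":0,"ay":0,"az":0},
  {"dx":0.03,"dy":0.03,"dz":0,"ax":0,"ay":0,"az":0},
  {"dx":0.03,"dy":0.03,"dz":0,"ax":0,"ay":0,"az":0},
  {"dx":0.03,"dy":0.03,"dz":0,"ax":0,"ay":0,"az":0},
  {"dx":0.03,"dy":0.03,"dz":0,"ax":0,"ay":0,"az":0},
  {"dx":0.03,"dy":0.03,"dz":0,"ax":0,"ay":0,"az":0},
], jaw=0, force=30)

```text
clock: 1.1
eef_pos: [0.4867, -0.2161, 0.2081]
tcp_rot: [-3.095, -0.539, 0.001]
wrist_force: [0.9, -0.6, 0.5]
gripper_width: 0.0856
```

Request:
jog_arm([
  {"dx":0.0225,"dy":0.029,"dz":0,"ax":0,"ay":0,"az":0},
  {"dx":0.0225,"dy":0.029,"dz":-0.03,"ax":0,"ay":0,"az":0},
  {"dx":0,"dy":0,"dz":-0.03,"ax":0,"ay":0,"az":0},
  {"dx":0,"dy":0,"dz":-0.02,"ax":0,"ay":0,"az":0},
  {"dx":0,"dy":0,"dz":0,"ax":0,"ay":0,"az":0},
])

```text
clock: 1.6
eef_pos: [0.5283, -0.1581, 0.1238]
tcp_rot: [-3.09, -0.54, 0.012]
wrist_force: [-0.7, 0.7, 0.6]
gripper_width: 0.0857
```

```bash
python3 - <<'E'
from station import robot,get_image
import cv2
from h import *
cv2.imwrite("pics/scene1.png",get_image("scene"));cv2.imwrite("pics/top1.png",get_image("top"))
crop("s","pics/scene1.png",205,100,345,240,4,"pics/s3.png")
crop("t","pics/top1.png",335,150,455,290,4,"pics/t3.png")
print(robot.sense()["eef_pos"])
a=cv2.imread("pics/s3.png");b=cv2.imread("pics/t3.png")
h=max(a.shape[0],b.shape[0]);im=np.zeros((h,a.shape[1]+b.shape[1],3),np.uint8);im[:a.shape[0],:a.shape[1]]=a;im[:b.shape[0],a.shape[1]:]=b
cv2.imwrite("pics/c3.png",cv2.resize(im,None,fx=.75,fy=.75))
E
```

```text
[ 0.5306754  -0.15962175  0.12845147]
```

View pics/c3.png

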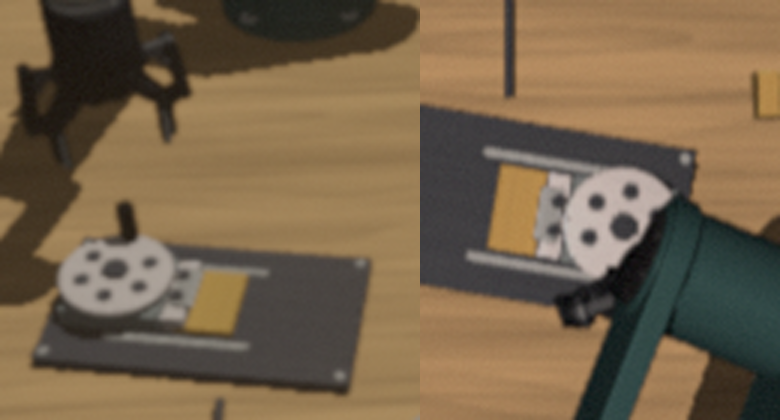

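```bash
python3 - <<'E'
from station import robot,get_image
from h import *
p=robot.sense()["eef_pos"];print(p,proj("scene",p),proj("top",p),proj("scene",[.531,-.16,.096]))
cv2.imwrite("pics/scene2.png",get_image("scene"));cv2.imwrite("pics/top2.png",get_image("top"))
E
```

```text
[ 0.5306754  -0.15962175  0.12845147] [244.22409564 159.48532343] [403.7015645  242.24503103] [245.95580586 168.42191317]
```

View pics/scene2.png

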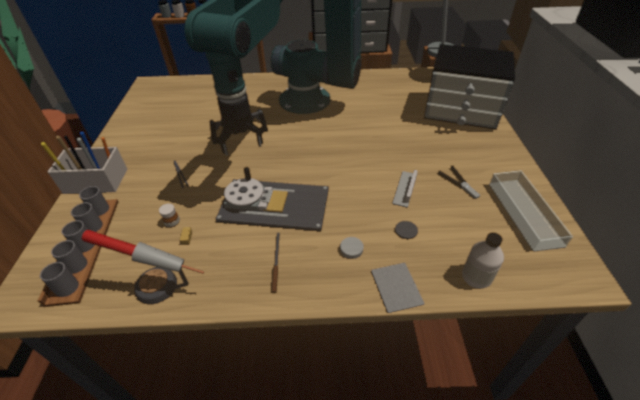

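View pics/top2.png

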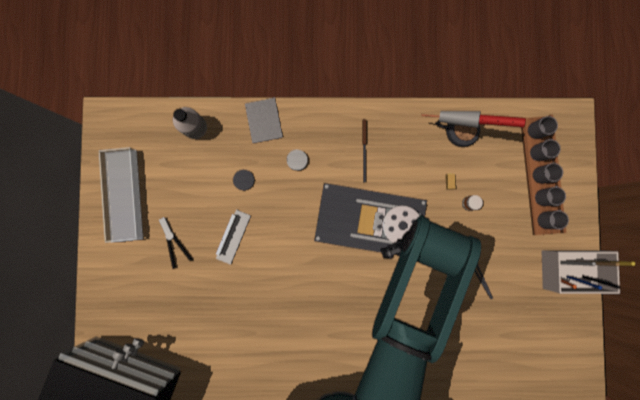

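```bash
python3 - <<'E'
from h import *
for P in([.186,-.518,.209],[.531,-.16,.1285]):
  P=np.array(P)
  for s in(-1,1):
    for b in (0.0,-.013,.014):
      q=P+s*.05*np.array([.34,-.94,0])-[0,0,b];print(s,b,proj("scene",q).round(1),proj("top",q).round(1))
crop("","pics/scene0.png",85,0,185,90,7.5,"pics/s4.png")
crop("","pics/scene2.png",190,90,290,190,6,"pics/s5.png")
crop("","pics/top2.png",360,200,480,290,6,"pics/t5.png")
E
```

```text
-1 0.0 [158.2  75.3] [544.3 398. ]
-1 -0.013 [156.9  71.6] [547.2 400.1]
-1 0.014 [159.5  79.2] [541.3 395.8]
1 0.0 [126.2  81.2] [583.7 383.2]
1 -0.013 [124.6  77.5] [587.  385.1]
1 0.014 [127.8  85.2] [580.2 381.2]
-1 0.0 [261.4 155.1] [385.7 248.7]
-1 -0.013 [260.8 151.5] [386.5 249. ]
-1 0.014 [262. 159.] [384.9 248.5]
1 0.0 [226.3 164.1] [422.  235.5]
1 -0.013 [225.4 160.4] [423.1 235.6]
1 0.014 [227.3 168. ] [420.7 235.4]
```

View pics/s4.png

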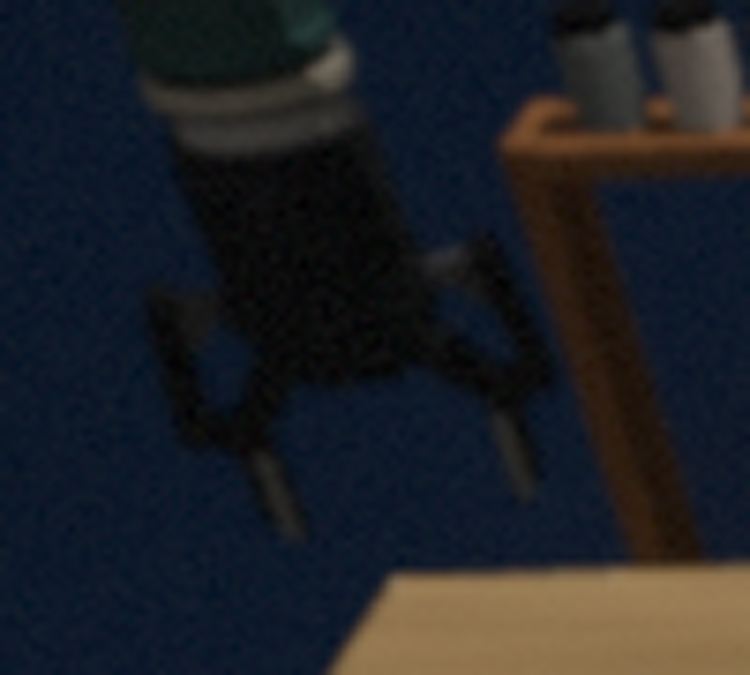

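View pics/s5.png

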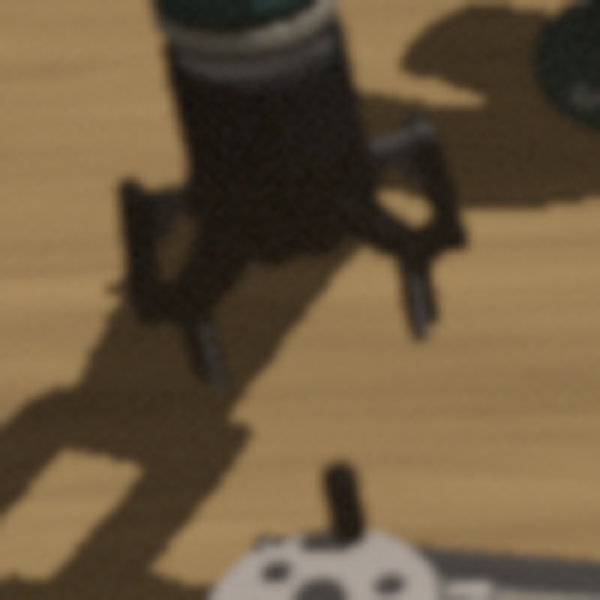

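View pics/t5.png

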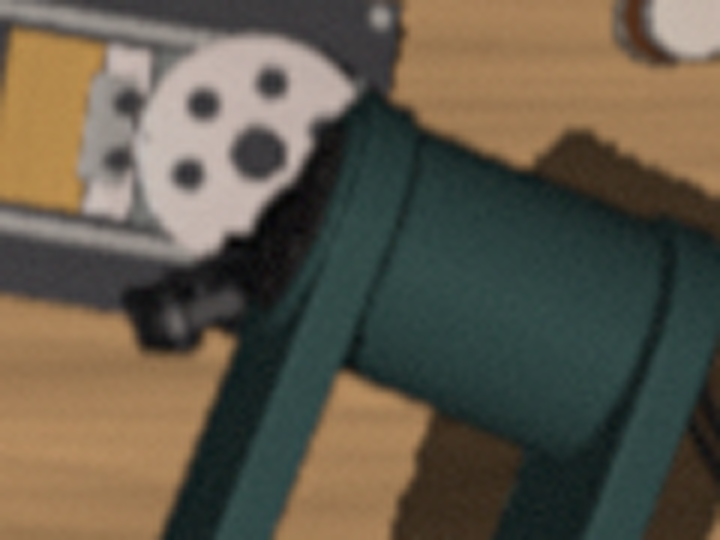

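Request:
jog_arm([
  {"dx":0,"dy":0,"dz":-0.02,"ax":0,"ay":0,"az":0},
  {"dx":0,"dy":0,"dz":-0.02,"ax":0,"ay":0,"az":0},
  {"dx":0,"dy":0,"dz":0,"ax":0,"ay":0,"az":0},
])

```text
clock: 2.1
eef_pos: [0.5297, -0.1595, 0.0873]
tcp_rot: [-3.094, -0.538, 0.004]
wrist_force: [0.8, 0.5, -0.9]
gripper_width: 0.0857
```

```bash
python3 - <<'E'
from station import robot,get_image
from h import *
cv2.imwrite("pics/scene3.png",get_image("scene"))
crop("","pics/scene3.png",190,100,290,200,6,"pics/s6.png")
print(robot.sense())
E
```

```text
{'clock': 2.15, 'q': array([-3.94929656e-01,  1.50764950e-01,  1.54078861e+00, -3.78004049e-05,
        1.45073668e+00,  8.31681559e-01]), 'dq': array([ 0.00190704, -0.01791043, -0.0390967 ,  0.00059497,  0.00092645,
        0.00063252]), 'effort': array([ 2.32492646e-03, -3.57085276e+01, -2.91369063e+01,  1.29193845e-04,
       -2.55211751e-02,  7.05594346e-06]), 'eef_pos': array([ 0.53056467, -0.1598488 ,  0.08883228]), 'tcp_rot': array([-3.09484755e+00, -5.37928306e-01,  9.55845184e-04]), 'wrist_force': array([0.02350686, 0.25965059, 0.9828627 ]), 'ft_torque': array([ 0.04549266, -0.03401462, -0.06076026]), 'gripper_width': 0.08541375957191114}
```

View pics/s6.png

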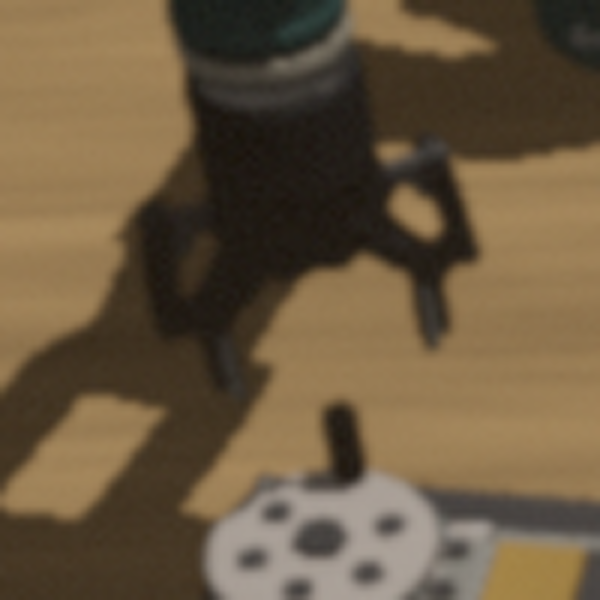

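```bash
python3 - <<'E'
from h import *
print(tri((267,130),(383,252)),tri((265,129),(385,251)))
print(tri((260.5,109.5),(383,252)))
c=(243.1,150.2)
for z in(.128,.14,.15,.16,.17): print(z,onz("scene",c,z))
E
```

```text
(array([ 0.50974069, -0.09073516,  0.21000962]), np.float64(0.006702038085479254)) (array([ 0.51239649, -0.09501067,  0.21523431]), np.float64(0.006213697362614872))
(array([ 0.51373673, -0.09015173,  0.27522323]), np.float64(0.010925601634590935))
0.128 [ 0.48725282 -0.1677352   0.128     ]
0.14 [ 0.50307398 -0.16394655  0.14      ]
0.15 [ 0.51625829 -0.16078933  0.15      ]
0.16 [ 0.52944259 -0.15763212  0.16      ]
0.17 [ 0.54262689 -0.1544749   0.17      ]
```

Request:
jog_arm([
  {"dx":0,"dy":0,"dz":0,"ax":0,"ay":0,"az":0},
  {"dx":0,"dy":0,"dz":0,"ax":0,"ay":0,"az":0},
  {"dx":0,"dy":0,"dz":0,"ax":0,"ay":0,"az":0},
  {"dx":0,"dy":0,"dz":0,"ax":0,"ay":0,"az":0},
  {"dx":0,"dy":0,"dz":0,"ax":0,"ay":0,"az":0},
  {"dx":0,"dy":0,"dz":0,"ax":0,"ay":0,"az":0},
  {"dx":0,"dy":0,"dz":0,"ax":0,"ay":0,"az":0},
  {"dx":0,"dy":0,"dz":0,"ax":0,"ay":0,"az":0},
], jaw=0.6, force=30)

```text
clock: 2.95
eef_pos: [0.5309, -0.1596, 0.0886]
tcp_rot: [3.095, 0.539, -0.0]
wrist_force: [-0.6, 0.4, -0.4]
gripper_width: 0.0338
```

```bash
python3 - <<'E'
from station import robot,get_image
from h import *
cv2.imwrite("pics/scene4.png",get_image("scene"))
crop("","pics/scene4.png",190,100,290,200,6,"pics/s7.png")
print(robot.sense())
E
```

```text
{'clock': 3.0, 'q': array([-3.94331438e-01,  1.50972981e-01,  1.54109785e+00, -6.41848610e-05,
        1.44963369e+00,  8.31647950e-01]), 'dq': array([-0.00101185,  0.00011074, -0.00010659, -0.00023309,  0.00196   ,
       -0.00146554]), 'effort': array([ 1.10525751e-03, -3.64814222e+01, -2.98708516e+01, -3.93176115e-04,
        1.22214838e-03, -1.20467425e-05]), 'eef_pos': array([ 0.53085333, -0.1596216 ,  0.08856781]), 'tcp_rot': array([-3.09500847e+00, -5.38968762e-01,  2.01975100e-04]), 'wrist_force': array([ 0.42725541, -0.16227869, -0.49257986]), 'ft_torque': array([-0.01064769,  0.02566567, -0.01016052]), 'gripper_width': 0.03397647066609015}
```

View pics/s7.png

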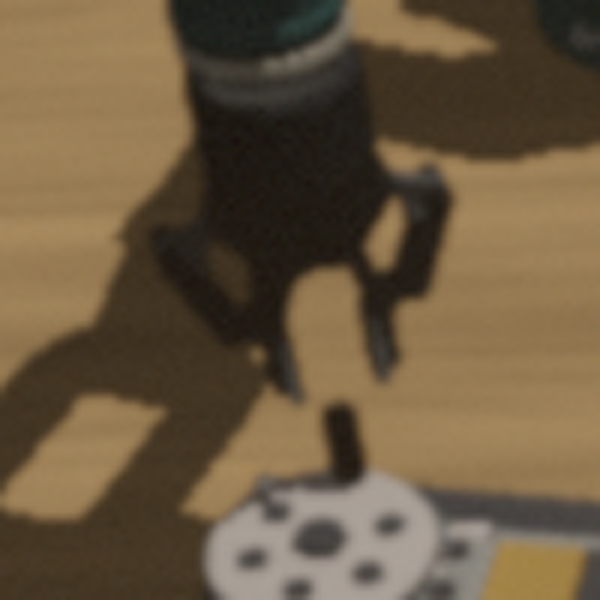

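Request:
jog_arm([
  {"dx":0,"dy":0,"dz":-0.01,"ax":0,"ay":0,"az":0},
  {"dx":0,"dy":0,"dz":-0.007,"ax":0,"ay":0,"az":0},
  {"dx":0,"dy":0,"dz":0,"ax":0,"ay":0,"az":0},
])

```text
clock: 3.3
eef_pos: [0.5295, -0.1591, 0.0694]
tcp_rot: [-3.093, -0.539, 0.005]
wrist_force: [-0.3, -0.2, -0.1]
gripper_width: 0.0342
```

```bash
python3 - <<'E'
from station import robot,get_image
from h import *
cv2.imwrite("pics/scene5.png",get_image("scene"))
cv2.imwrite("pics/top5.png",get_image("top"))
crop("","pics/scene5.png",190,100,290,200,6,"pics/s8.png")
crop("","pics/top5.png",340,180,460,280,6,"pics/t8.png")
print(robot.sense()['eef_pos'])
E
```

```text
[ 0.53047554 -0.15947794  0.07086666]
```

View pics/s8.png

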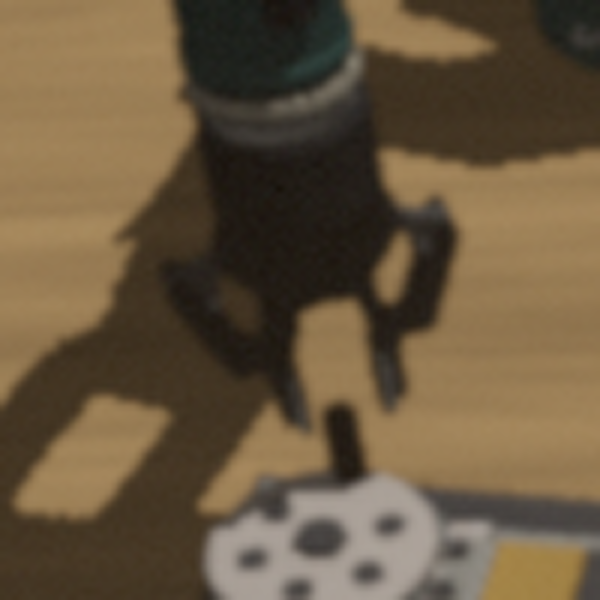

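View pics/t8.png

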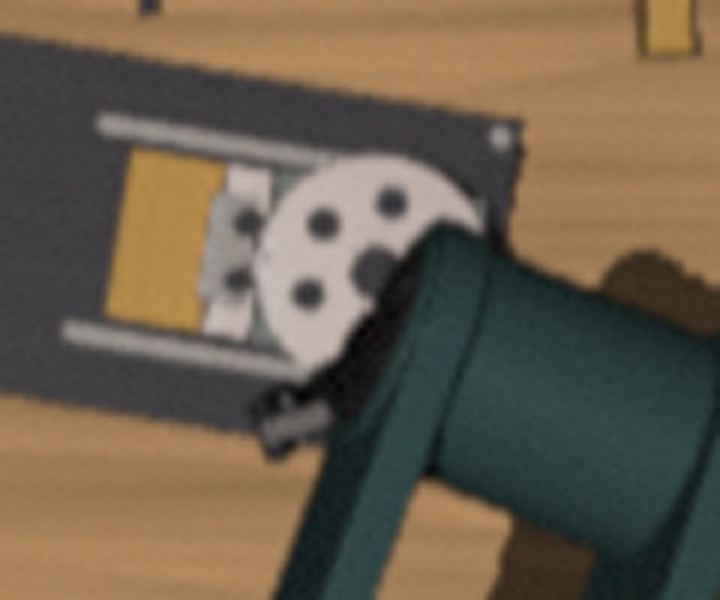

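Request:
jog_arm([
  {"dx":0,"dy":0,"dz":-0.004,"ax":0,"ay":0,"az":0},
  {"dx":0,"dy":0,"dz":-0.002,"ax":0,"ay":0,"az":0},
  {"dx":0,"dy":0,"dz":0,"ax":0,"ay":0,"az":0},
])

```text
clock: 3.7
eef_pos: [0.5307, -0.1596, 0.0653]
tcp_rot: [-3.095, -0.539, 0.001]
wrist_force: [0.6, 0.5, 0.2]
gripper_width: 0.034
```

Request:
jog_arm([
  {"dx":0,"dy":0,"dz":-0.002,"ax":0,"ay":0,"az":0},
  {"dx":0,"dy":0,"dz":0,"ax":0,"ay":0,"az":0},
])

```text
clock: 3.9
eef_pos: [0.5308, -0.1596, 0.0634]
tcp_rot: [-3.095, -0.539, 0.0]
wrist_force: [-0.7, -1.2, -0.1]
gripper_width: 0.0342
```

Request:
jog_arm([
  {"dx":0,"dy":0,"dz":-0.002,"ax":0,"ay":0,"az":0},
  {"dx":0,"dy":0,"dz":0,"ax":0,"ay":0,"az":0},
])

```text
clock: 4.1
eef_pos: [0.5307, -0.1596, 0.0614]
tcp_rot: [-3.095, -0.539, 0.001]
wrist_force: [-0.3, -0.0, -0.3]
gripper_width: 0.0345
```

```bash
python3 - <<'E'
from station import robot,get_image
from h import *
cv2.imwrite("pics/scene6.png",get_image("scene"))
crop("","pics/scene6.png",190,100,290,200,6,"pics/s9.png")
print(robot.sense()['eef_pos'],robot.sense()['wrist_force'])
E
```

```text
[ 0.53078273 -0.15958617  0.06148213] [ 0.79506469 -0.16249408 -0.28855411]
```

View pics/s9.png

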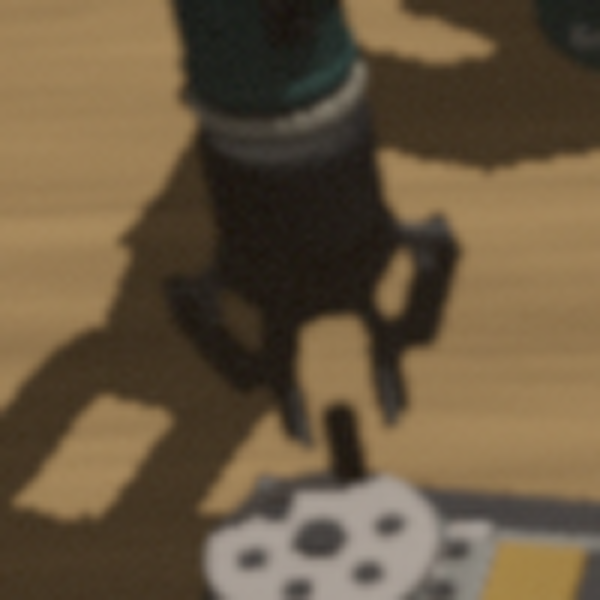

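Request:
jog_arm([
  {"dx":0,"dy":0,"dz":-0.002,"ax":0,"ay":0,"az":0},
  {"dx":0,"dy":0,"dz":0,"ax":0,"ay":0,"az":0},
])

```text
clock: 4.35
eef_pos: [0.5307, -0.1596, 0.0594]
tcp_rot: [-3.095, -0.539, 0.001]
wrist_force: [1.0, 0.5, -0.7]
gripper_width: 0.0341
```

Request:
jog_arm([
  {"dx":0,"dy":0,"dz":-0.002,"ax":0,"ay":0,"az":0},
  {"dx":0,"dy":0,"dz":0,"ax":0,"ay":0,"az":0},
])

```text
clock: 4.55
eef_pos: [0.5307, -0.1596, 0.0573]
tcp_rot: [-3.095, -0.539, 0.001]
wrist_force: [-0.4, -0.3, -0.3]
gripper_width: 0.034
```

Request:
jog_arm([
  {"dx":0,"dy":0,"dz":-0.002,"ax":0,"ay":0,"az":0},
  {"dx":0,"dy":0,"dz":0,"ax":0,"ay":0,"az":0},
])

```text
clock: 4.75
eef_pos: [0.5307, -0.1596, 0.0553]
tcp_rot: [-3.095, -0.539, 0.001]
wrist_force: [-0.0, -0.0, 0.6]
gripper_width: 0.0344
```

Request:
jog_arm([
  {"dx":0,"dy":0,"dz":-0.002,"ax":0,"ay":0,"az":0},
  {"dx":0,"dy":0,"dz":0,"ax":0,"ay":0,"az":0},
])

```text
clock: 4.95
eef_pos: [0.5307, -0.1596, 0.0533]
tcp_rot: [-3.095, -0.539, 0.001]
wrist_force: [0.0, -0.2, -0.6]
gripper_width: 0.0344
```

Request:
jog_arm([
  {"dx":0,"dy":0,"dz":0,"ax":0,"ay":0,"az":0},
  {"dx":0,"dy":0,"dz":0,"ax":0,"ay":0,"az":0},
  {"dx":0,"dy":0,"dz":0,"ax":0,"ay":0,"az":0},
  {"dx":0,"dy":0,"dz":0,"ax":0,"ay":0,"az":0},
  {"dx":0,"dy":0,"dz":0,"ax":0,"ay":0,"az":0},
], jaw=1, force=30)

```text
clock: 5.45
eef_pos: [0.5313, -0.1601, 0.0539]
tcp_rot: [3.094, 0.538, 0.001]
wrist_force: [0.5, -3.1, -1.2]
gripper_width: 0.0164
```

```bash
python3 - <<'E'
from station import robot,get_image
from h import *
cv2.imwrite("pics/scene7.png",get_image("scene"))
cv2.imwrite("pics/top7.png",get_image("top"))
crop("","pics/scene7.png",190,100,290,200,6,"pics/s10.png")
crop("","pics/top7.png",340,180,460,280,6,"pics/t10.png")
s=robot.sense();print(s['eef_pos'],s['wrist_force'],s['gripper_width'])
E
```

```text
[ 0.53130024 -0.16011046  0.05389009] [ 1.93320759 -2.3671014  -0.95948074] 0.01672416357559826
```

View pics/s10.png

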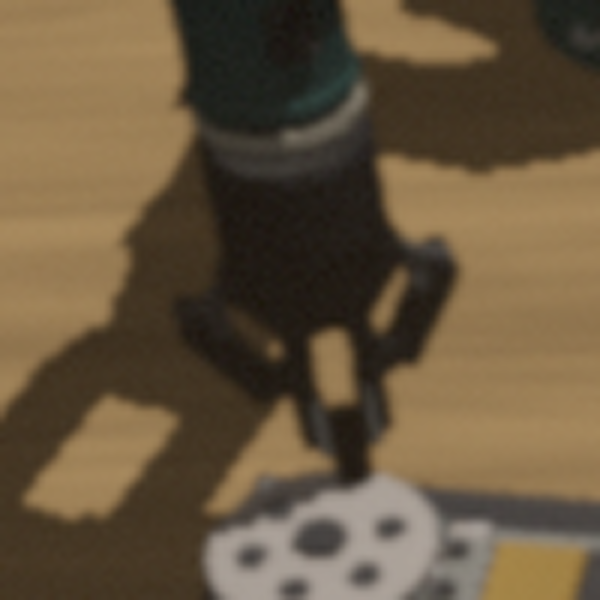

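View pics/t10.png

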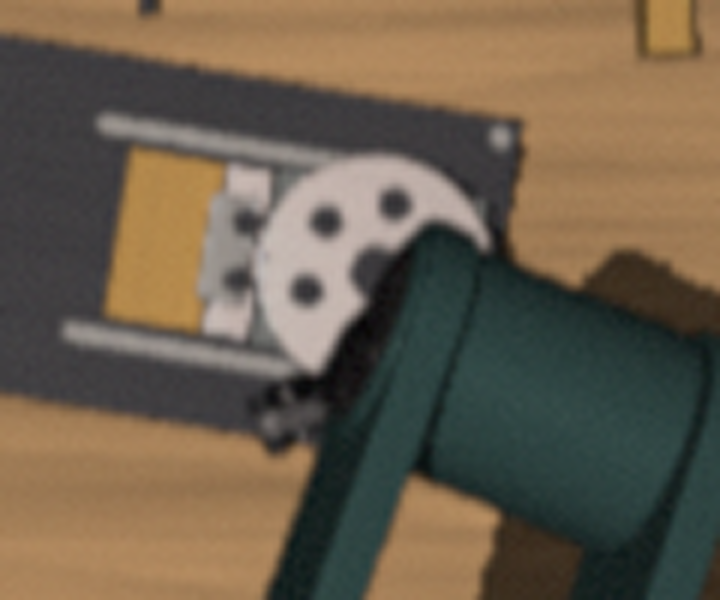

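```bash
cat > rows.py <<'E'
import numpy as np,sys,json
# axis, start, step, n
def rows(ax,ay,x,y,step,n):
    r=.045;a=np.arctan2(y-ay,x-ax);p=np.array([x,y]);out=[]
    for k in range(1,n+1):
        q=np.array([ax+r*np.cos(a-step*k),ay+r*np.sin(a-step*k)]);d=np.round(q-p,4);p=p+d;out.append(d)
    print("r0",np.hypot(x-ax,y-ay),"end",p)
    for d in out: print('{"dx": %g, "dy": %g, "dz": 0, "ax": 0, "ay": 0, "az": 0},'%tuple(d))
rows(*map(float,sys.argv[1:6]),int(sys.argv[6]))
E
python3 rows.py .5753 -.1716 .5313 -.1601 .15 10
```

```text
r0 0.045478016667396606 end [ 0.5836 -0.1274]
{"dx": 0.0027, "dy": 0.0063, "dz": 0, "ax": 0, "ay": 0, "az": 0},
{"dx": 0.0031, "dy": 0.0059, "dz": 0, "ax": 0, "ay": 0, "az": 0},
{"dx": 0.0039, "dy": 0.0055, "dz": 0, "ax": 0, "ay": 0, "az": 0},
{"dx": 0.0048, "dy": 0.0048, "dz": 0, "ax": 0, "ay": 0, "az": 0},
{"dx": 0.0054, "dy": 0.004, "dz": 0, "ax": 0, "ay": 0, "az": 0},
{"dx": 0.006, "dy": 0.0032, "dz": 0, "ax": 0, "ay": 0, "az": 0},
{"dx": 0.0063, "dy": 0.0022, "dz": 0, "ax": 0, "ay": 0, "az": 0},
{"dx": 0.0066, "dy": 0.0013, "dz": 0, "ax": 0, "ay": 0, "az": 0},
{"dx": 0.0068, "dy": 0.0003, "dz": 0, "ax": 0, "ay": 0, "az": 0},
{"dx": 0.0067, "dy": -0.0008, "dz": 0, "ax": 0, "ay": 0, "az": 0},
```

Request:
jog_arm([
  {"dx":0.0027,"dy":0.0063,"dz":0,"ax":0,"ay":0,"az":0},
  {"dx":0.0031,"dy":0.0059,"dz":0,"ax":0,"ay":0,"az":0},
  {"dx":0.0039,"dy":0.0055,"dz":0,"ax":0,"ay":0,"az":0},
  {"dx":0.0048,"dy":0.0048,"dz":0,"ax":0,"ay":0,"az":0},
  {"dx":0.0054,"dy":0.004,"dz":0,"ax":0,"ay":0,"az":0},
])

```text
clock: 6.05
eef_pos: [0.5514, -0.1338, 0.0539]
tcp_rot: [3.092, 0.539, -0.0]
wrist_force: [1.3, -7.4, -0.1]
gripper_width: 0.0163
```

Request:
jog_arm([
  {"dx":0.006,"dy":0.0032,"dz":0,"ax":0,"ay":0,"az":0},
  {"dx":0.0063,"dy":0.0022,"dz":0,"ax":0,"ay":0,"az":0},
  {"dx":0.0066,"dy":0.0013,"dz":0,"ax":0,"ay":0,"az":0},
  {"dx":0.0068,"dy":0.0003,"dz":0,"ax":0,"ay":0,"az":0},
  {"dx":0.0067,"dy":-0.0008,"dz":0,"ax":0,"ay":0,"az":0},
])

```text
clock: 6.55
eef_pos: [0.5821, -0.1279, 0.0538]
tcp_rot: [3.093, 0.539, -0.006]
wrist_force: [-4.3, -6.4, 3.8]
gripper_width: 0.0164
```

```bash
python3 rows.py .5753 -.1716 .5836 -.1274 .15 20
```

```text
r0 0.04497254718158622 end [ 0.5733 -0.2166]
{"dx": 0.0065, "dy": -0.0017, "dz": 0, "ax": 0, "ay": 0, "az": 0},
{"dx": 0.0062, "dy": -0.0027, "dz": 0, "ax": 0, "ay": 0, "az": 0},
{"dx": 0.0057, "dy": -0.0036, "dz": 0, "ax": 0, "ay": 0, "az": 0},
{"dx": 0.0051, "dy": -0.0044, "dz": 0, "ax": 0, "ay": 0, "az": 0},
{"dx": 0.0044, "dy": -0.0051, "dz": 0, "ax": 0, "ay": 0, "az": 0},
{"dx": 0.0036, "dy": -0.0057, "dz": 0, "ax": 0, "ay": 0, "az": 0},
{"dx": 0.0027, "dy": -0.0062, "dz": 0, "ax": 0, "ay": 0, "az": 0},
{"dx": 0.0017, "dy": -0.0065, "dz": 0, "ax": 0, "ay": 0, "az": 0},
{"dx": 0.0008, "dy": -0.0067, "dz": 0, "ax": 0, "ay": 0, "az": 0},
{"dx": -0.0003, "dy": -0.0068, "dz": 0, "ax": 0, "ay": 0, "az": 0},
{"dx": -0.0013, "dy": -0.0066, "dz": 0, "ax": 0, "ay": 0, "az": 0},
{"dx": -0.0022, "dy": -0.0063, "dz": 0, "ax": 0, "ay": 0, "az": 0},
{"dx": -0.0032, "dy": -0.006, "dz": 0, "ax": 0, "ay": 0, "az": 0},
{"dx": -0.004, "dy": -0.0054, "dz": 0, "ax": 0, "ay": 0, "az": 0},
{"dx": -0.0048, "dy": -0.0047, "dz": 0, "ax": 0, "ay": 0, "az": 0},
{"dx": -0.0055, "dy": -0.004, "dz": 0, "ax": 0, "ay": 0, "az": 0},
{"dx": -0.0059, "dy": -0.0031, "dz": 0, "ax": 0, "ay": 0, "az": 0},
{"dx": -0.0064, "dy": -0.0022, "dz": 0, "ax": 0, "ay": 0, "az": 0},
{"dx": -0.0066, "dy": -0.0012, "dz": 0, "ax": 0, "ay": 0, "az": 0},
{"dx": -0.0068, "dy": -0.0003, "dz": 0, "ax": 0, "ay": 0, "az": 0},
```

Request:
jog_arm([
  {"dx":0.0065,"dy":-0.0017,"dz":0,"ax":0,"ay":0,"az":0},
  {"dx":0.0062,"dy":-0.0027,"dz":0,"ax":0,"ay":0,"az":0},
  {"dx":0.0057,"dy":-0.0036,"dz":0,"ax":0,"ay":0,"az":0},
  {"dx":0.0051,"dy":-0.0044,"dz":0,"ax":0,"ay":0,"az":0},
  {"dx":0.0044,"dy":-0.0051,"dz":0,"ax":0,"ay":0,"az":0},
  {"dx":0.0036,"dy":-0.0057,"dz":0,"ax":0,"ay":0,"az":0},
  {"dx":0.0027,"dy":-0.0062,"dz":0,"ax":0,"ay":0,"az":0},
  {"dx":0.0017,"dy":-0.0065,"dz":0,"ax":0,"ay":0,"az":0},
  {"dx":0.0008,"dy":-0.0067,"dz":0,"ax":0,"ay":0,"az":0},
  {"dx":-0.0003,"dy":-0.0068,"dz":0,"ax":0,"ay":0,"az":0},
])

```text
clock: 7.55
eef_pos: [0.6197, -0.1751, 0.0538]
tcp_rot: [-3.092, -0.54, -0.0]
wrist_force: [-2.1, 2.9, 4.5]
gripper_width: 0.0166
```

Request:
jog_arm([
  {"dx":-0.0013,"dy":-0.0066,"dz":0,"ax":0,"ay":0,"az":0},
  {"dx":-0.0022,"dy":-0.0063,"dz":0,"ax":0,"ay":0,"az":0},
  {"dx":-0.0032,"dy":-0.006,"dz":0,"ax":0,"ay":0,"az":0},
  {"dx":-0.004,"dy":-0.0054,"dz":0,"ax":0,"ay":0,"az":0},
  {"dx":-0.0048,"dy":-0.0047,"dz":0,"ax":0,"ay":0,"az":0},
  {"dx":-0.0055,"dy":-0.004,"dz":0,"ax":0,"ay":0,"az":0},
  {"dx":-0.0059,"dy":-0.0031,"dz":0,"ax":0,"ay":0,"az":0},
  {"dx":-0.0064,"dy":-0.0022,"dz":0,"ax":0,"ay":0,"az":0},
  {"dx":-0.0066,"dy":-0.0012,"dz":0,"ax":0,"ay":0,"az":0},
  {"dx":-0.0068,"dy":-0.0003,"dz":0,"ax":0,"ay":0,"az":0},
])

```text
clock: 8.55
eef_pos: [0.5724, -0.2175, 0.0539]
tcp_rot: [3.093, 0.538, 0.0]
wrist_force: [1.2, -2.7, 2.7]
gripper_width: 0.0166
```

```bash
python3 rows.py .5753 -.1716 .5733 -.2166 .15 20
```

```text
r0 0.045044422518220814 end [ 0.5709 -0.1268]
{"dx": -0.0067, "dy": 0.0008, "dz": 0, "ax": 0, "ay": 0, "az": 0},
{"dx": -0.0065, "dy": 0.0018, "dz": 0, "ax": 0, "ay": 0, "az": 0},
{"dx": -0.0062, "dy": 0.0028, "dz": 0, "ax": 0, "ay": 0, "az": 0},
{"dx": -0.0056, "dy": 0.0036, "dz": 0, "ax": 0, "ay": 0, "az": 0},
{"dx": -0.0051, "dy": 0.0045, "dz": 0, "ax": 0, "ay": 0, "az": 0},
{"dx": -0.0044, "dy": 0.0051, "dz": 0, "ax": 0, "ay": 0, "az": 0},
{"dx": -0.0035, "dy": 0.0058, "dz": 0, "ax": 0, "ay": 0, "az": 0},
{"dx": -0.0026, "dy": 0.0062, "dz": 0, "ax": 0, "ay": 0, "az": 0},
{"dx": -0.0017, "dy": 0.0065, "dz": 0, "ax": 0, "ay": 0, "az": 0},
{"dx": -0.0007, "dy": 0.0067, "dz": 0, "ax": 0, "ay": 0, "az": 0},
{"dx": 0.0003, "dy": 0.0067, "dz": 0, "ax": 0, "ay": 0, "az": 0},
{"dx": 0.0014, "dy": 0.0067, "dz": 0, "ax": 0, "ay": 0, "az": 0},
{"dx": 0.0023, "dy": 0.0063, "dz": 0, "ax": 0, "ay": 0, "az": 0},
{"dx": 0.0032, "dy": 0.0059, "dz": 0, "ax": 0, "ay": 0, "az": 0},
{"dx": 0.0041, "dy": 0.0054, "dz": 0, "ax": 0, "ay": 0, "az": 0},
{"dx": 0.0048, "dy": 0.0047, "dz": 0, "ax": 0, "ay": 0, "az": 0},
{"dx": 0.0055, "dy": 0.0039, "dz": 0, "ax": 0, "ay": 0, "az": 0},
{"dx": 0.006, "dy": 0.0031, "dz": 0, "ax": 0, "ay": 0, "az": 0},
{"dx": 0.0064, "dy": 0.0021, "dz": 0, "ax": 0, "ay": 0, "az": 0},
{"dx": 0.0066, "dy": 0.0012, "dz": 0, "ax": 0, "ay": 0, "az": 0},
```

Request:
jog_arm([
  {"dx":-0.0067,"dy":0.0008,"dz":0,"ax":0,"ay":0,"az":0},
  {"dx":-0.0065,"dy":0.0018,"dz":0,"ax":0,"ay":0,"az":0},
  {"dx":-0.0062,"dy":0.0028,"dz":0,"ax":0,"ay":0,"az":0},
  {"dx":-0.0056,"dy":0.0036,"dz":0,"ax":0,"ay":0,"az":0},
  {"dx":-0.0051,"dy":0.0045,"dz":0,"ax":0,"ay":0,"az":0},
  {"dx":-0.0044,"dy":0.0051,"dz":0,"ax":0,"ay":0,"az":0},
  {"dx":-0.0035,"dy":0.0058,"dz":0,"ax":0,"ay":0,"az":0},
  {"dx":-0.0026,"dy":0.0062,"dz":0,"ax":0,"ay":0,"az":0},
  {"dx":-0.0017,"dy":0.0065,"dz":0,"ax":0,"ay":0,"az":0},
  {"dx":-0.0007,"dy":0.0067,"dz":0,"ax":0,"ay":0,"az":0},
])

```text
clock: 9.55
eef_pos: [0.5296, -0.1713, 0.0538]
tcp_rot: [-3.094, -0.539, -0.0]
wrist_force: [1.5, -3.7, 4.4]
gripper_width: 0.0162
```

Request:
jog_arm([
  {"dx":0.0003,"dy":0.0067,"dz":0,"ax":0,"ay":0,"az":0},
  {"dx":0.0014,"dy":0.0067,"dz":0,"ax":0,"ay":0,"az":0},
])

```text
clock: 9.75
eef_pos: [0.5319, -0.1582, 0.0538]
tcp_rot: [3.095, 0.539, 0.001]
wrist_force: [1.0, -3.7, 3.5]
gripper_width: 0.017
```

```bash
python3 rows.py .5753 -.1716 .5320 -.1587 .05 16
```

```text
r0 0.04518074811244276 end [ 0.5545 -0.1317]
{"dx": 0.0009, "dy": 0.0021, "dz": 0, "ax": 0, "ay": 0, "az": 0},
{"dx": 0.0008, "dy": 0.0021, "dz": 0, "ax": 0, "ay": 0, "az": 0},
{"dx": 0.0009, "dy": 0.002, "dz": 0, "ax": 0, "ay": 0, "az": 0},
{"dx": 0.001, "dy": 0.0021, "dz": 0, "ax": 0, "ay": 0, "az": 0},
{"dx": 0.0011, "dy": 0.0019, "dz": 0, "ax": 0, "ay": 0, "az": 0},
{"dx": 0.0012, "dy": 0.0019, "dz": 0, "ax": 0, "ay": 0, "az": 0},
{"dx": 0.0013, "dy": 0.0019, "dz": 0, "ax": 0, "ay": 0, "az": 0},
{"dx": 0.0014, "dy": 0.0017, "dz": 0, "ax": 0, "ay": 0, "az": 0},
{"dx": 0.0015, "dy": 0.0017, "dz": 0, "ax": 0, "ay": 0, "az": 0},
{"dx": 0.0015, "dy": 0.0017, "dz": 0, "ax": 0, "ay": 0, "az": 0},
{"dx": 0.0016, "dy": 0.0015, "dz": 0, "ax": 0, "ay": 0, "az": 0},
{"dx": 0.0018, "dy": 0.0015, "dz": 0, "ax": 0, "ay": 0, "az": 0},
{"dx": 0.0017, "dy": 0.0013, "dz": 0, "ax": 0, "ay": 0, "az": 0},
{"dx": 0.0019, "dy": 0.0013, "dz": 0, "ax": 0, "ay": 0, "az": 0},
{"dx": 0.0019, "dy": 0.0012, "dz": 0, "ax": 0, "ay": 0, "az": 0},
{"dx": 0.002, "dy": 0.0011, "dz": 0, "ax": 0, "ay": 0, "az": 0},
```

Request:
jog_arm([
  {"dx":0.0009,"dy":0.0021,"dz":0,"ax":0,"ay":0,"az":0},
  {"dx":0.0008,"dy":0.0021,"dz":0,"ax":0,"ay":0,"az":0},
  {"dx":0.0009,"dy":0.002,"dz":0,"ax":0,"ay":0,"az":0},
  {"dx":0.001,"dy":0.0021,"dz":0,"ax":0,"ay":0,"az":0},
])

```text
clock: 10.15
eef_pos: [0.5353, -0.1505, 0.0538]
tcp_rot: [3.095, 0.539, -0.0]
wrist_force: [0.3, -2.8, 5.5]
gripper_width: 0.0165
```

Request:
jog_arm([
  {"dx":0.0011,"dy":0.0019,"dz":0,"ax":0,"ay":0,"az":0},
  {"dx":0.0012,"dy":0.0019,"dz":0,"ax":0,"ay":0,"az":0},
  {"dx":0.0013,"dy":0.0019,"dz":0,"ax":0,"ay":0,"az":0},
])

```text
clock: 10.45
eef_pos: [0.5389, -0.1449, 0.0538]
tcp_rot: [3.095, 0.539, -0.0]
wrist_force: [0.1, -3.6, 5.9]
gripper_width: 0.0166
```

Request:
jog_arm([
  {"dx":0.0014,"dy":0.0017,"dz":0,"ax":0,"ay":0,"az":0},
  {"dx":0.0015,"dy":0.0017,"dz":0,"ax":0,"ay":0,"az":0},
  {"dx":0.0015,"dy":0.0017,"dz":0,"ax":0,"ay":0,"az":0},
])

```text
clock: 10.75
eef_pos: [0.5399, -0.1436, 0.0537]
tcp_rot: [3.089, 0.537, -0.015]
wrist_force: [-10.6, -14.0, 10.7]
gripper_width: 0.0165
```

Request:
jog_arm([
  {"dx":0.0016,"dy":0.0015,"dz":0,"ax":0,"ay":0,"az":0},
  {"dx":0.0018,"dy":0.0015,"dz":0,"ax":0,"ay":0,"az":0},
])

```text
clock: 10.95
eef_pos: [0.5401, -0.1435, 0.0537]
tcp_rot: [3.085, 0.535, -0.027]
wrist_force: [-20.0, -19.8, 13.6]
gripper_width: 0.0167
```

Request:
jog_arm([
  {"dx":-0.0025,"dy":-0.0025,"dz":0,"ax":0,"ay":0,"az":0},
  {"dx":-0.0025,"dy":-0.0025,"dz":0,"ax":0,"ay":0,"az":0},
  {"dx":0,"dy":0,"dz":0,"ax":0,"ay":0,"az":0},
])

```text
clock: 11.25
eef_pos: [0.5398, -0.1439, 0.0538]
tcp_rot: [3.093, 0.537, -0.007]
wrist_force: [-4.2, -7.7, 7.1]
gripper_width: 0.0165
```

Request:
jog_arm([
  {"dx":0,"dy":0,"dz":0,"ax":0,"ay":0,"az":0},
  {"dx":0,"dy":0,"dz":0,"ax":0,"ay":0,"az":0},
  {"dx":0,"dy":0,"dz":0,"ax":0,"ay":0,"az":0},
  {"dx":0,"dy":0,"dz":0,"ax":0,"ay":0,"az":0},
  {"dx":0,"dy":0,"dz":0.02,"ax":0,"ay":0,"az":0},
  {"dx":0,"dy":0,"dz":0.03,"ax":0,"ay":0,"az":0},
  {"dx":0,"dy":0,"dz":0.04,"ax":0,"ay":0,"az":0},
], jaw=0.5)

```text
clock: 11.95
eef_pos: [0.54, -0.1407, 0.1418]
tcp_rot: [-3.091, -0.539, 0.008]
wrist_force: [0.0, 0.1, -0.3]
gripper_width: 0.0427
```

Request:
jog_arm([
  {"dx":0,"dy":0.027,"dz":0.006,"ax":0,"ay":0,"az":0.142},
  {"dx":0,"dy":0.027,"dz":0.006,"ax":0,"ay":0,"az":0.142},
  {"dx":0,"dy":0.027,"dz":0.006,"ax":0,"ay":0,"az":0.142},
  {"dx":0,"dy":0.027,"dz":0.006,"ax":0,"ay":0,"az":0.142},
  {"dx":0,"dy":0.027,"dz":0.006,"ax":0,"ay":0,"az":0.142},
  {"dx":0,"dy":0.027,"dz":0,"ax":0,"ay":0,"az":0.142},
  {"dx":0,"dy":0.027,"dz":0,"ax":0,"ay":0,"az":0.142},
  {"dx":0,"dy":0.027,"dz":0,"ax":0,"ay":0,"az":0.142},
  {"dx":0,"dy":0.027,"dz":0,"ax":0,"ay":0,"az":0.142},
  {"dx":0,"dy":0.027,"dz":0,"ax":0,"ay":0,"az":0.142},
], jaw=0.5)

```text
clock: 12.95
eef_pos: [0.5412, 0.1297, 0.1733]
tcp_rot: [-1.988, -2.432, 0.0]
wrist_force: [0.0, -0.3, -0.8]
gripper_width: 0.0429
```

Request:
jog_arm([
  {"dx":0.001,"dy":0.027,"dz":-0.005,"ax":0,"ay":0,"az":0.143},
  {"dx":0.001,"dy":0.027,"dz":-0.005,"ax":0,"ay":0,"az":0.143},
  {"dx":0.001,"dy":0.027,"dz":-0.005,"ax":0,"ay":0,"az":0.143},
  {"dx":0.001,"dy":0.027,"dz":-0.005,"ax":0,"ay":0,"az":0.143},
  {"dx":0.001,"dy":0.027,"dz":-0.005,"ax":0,"ay":0,"az":0.143},
  {"dx":0.001,"dy":0.027,"dz":-0.005,"ax":0,"ay":0,"az":0.143},
  {"dx":0.001,"dy":0.027,"dz":-0.01,"ax":0,"ay":0,"az":0.142},
  {"dx":0,"dy":0,"dz":0,"ax":0,"ay":0,"az":0},
])

```text
clock: 13.75
eef_pos: [0.5467, 0.3203, 0.1309]
tcp_rot: [-0.579, -3.083, 0.001]
wrist_force: [-0.6, -0.3, -0.8]
gripper_width: 0.0425
```

```bash
python3 - <<'E'
from station import robot,get_image
from h import *
cv2.imwrite("pics/scene8.png",get_image("scene"))
cv2.imwrite("pics/top8.png",get_image("top"))
crop("","pics/scene8.png",205,155,345,240,5.5,"pics/s11.png")
crop("","pics/top8.png",305,170,445,270,5.5,"pics/t11.png")
crop("","pics/scene8.png",350,110,460,220,5.5,"pics/s12.png")
s=robot.sense();print(s['eef_pos'],s['q'],s['gripper_width'],s['tcp_rot'])
from scipy.spatial.transform import Rotation as Ro
M=Ro.from_rotvec(s['tcp_rot']).as_matrix();print(M)
E
```

```text
[0.54784212 0.31756376 0.13258776] [ 4.35933265e-01  2.98094405e-01  1.27472564e+00 -1.89616300e-04
  1.57097925e+00 -7.58319715e-01] 0.042754427245177085 [-5.87670049e-01 -3.08442736e+00  2.26628417e-03]
[[-0.92993997  0.36770636 -0.00192019]
 [ 0.36770879  0.92994034 -0.00110365]
 [ 0.00137985 -0.0017324  -0.99999755]]
```

View pics/s11.png

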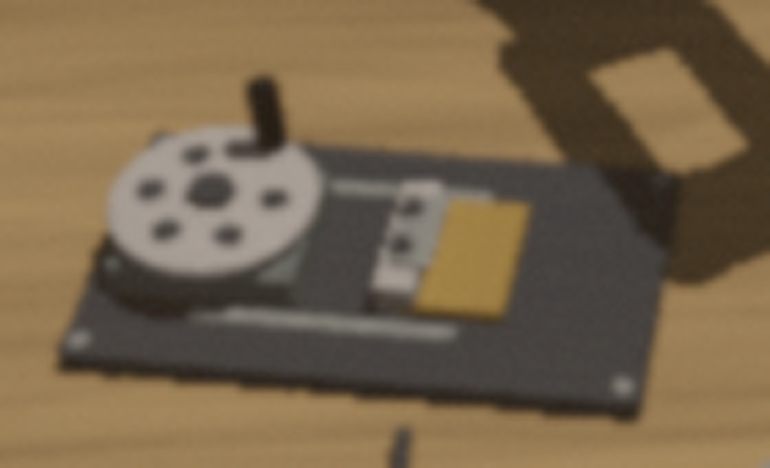

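View pics/t11.png

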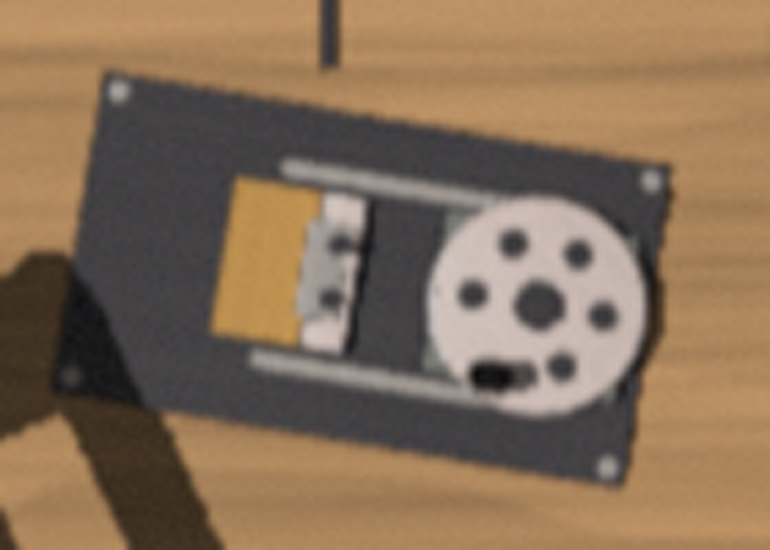

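View pics/s12.png

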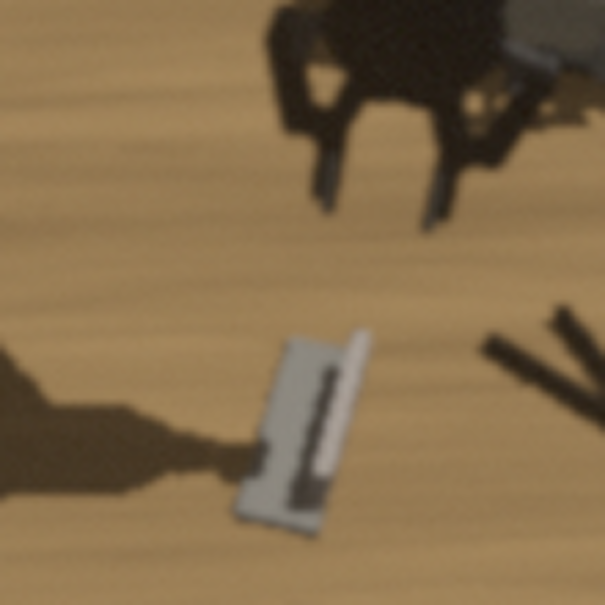

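```bash
python3 - <<'E'
from h import *
for z in(.13,.14,.15,.16,.17): print(z,onz("scene",(418.6,149.8),z))
f=lambda c,x0,y0,k:(x0+(c[0]+.5)/k-.5,y0+(c[1]+.5)/k-.5)
T=lambda c:f(c,305,170,5.5); S=lambda c:f(c,205,155,5.5)
th=-.1645;x=np.array([np.cos(th),np.sin(th)]);y=np.array([-x[1],x[0]]);C=np.array([.5897,-.0878])
L=lambda p:np.round([(p[:2]-C)@x,(p[:2]-C)@y],4)
for n,F,cs in(("top",T,[(234,176),(211,334)]),("scene",S,[(531,204),(505,318),])):
  for c in cs: P=onz(n,F(c),.023);print(n,P,L(P))
for c in[(118,92),(652,181),(607,467),(71,376)]: P=onz("top",T(c),.015);print("bolt",L(P))
for c in[(660,180),(622,386),(79,341)]: P=onz("scene",S(c),.015);print("bolt s",L(P))
# fit brass line with mask
for n,fn,bb in(("top","pics/top8.png",(340,195,370,240)),("scene","pics/scene8.png",(275,185,305,215))):
  im=cv2.imread(fn);x0,y0,x1,y1=bb;h=cv2.cvtColor(im,cv2.COLOR_BGR2HSV)[y0:y1,x0:x1]
  b,g,r=[im[y0:y1,x0:x1,i].astype(float) for i in range(3)]
  sat=r-b
  m=sat
  pts=[]
  for j in range(m.shape[0]):
    row=m[j]
    if n=="top":
      mx=np.median(np.sort(row)[-8:]); 
      if mx<50: continue
      t=(mx+np.median(row[:3]))/2; i=np.argmax(row>t)
      if i==0: continue
      u=i-(row[i]-t)/(row[i]-row[i-1])
    else:
      mx=np.median(np.sort(row)[-8:])
      if mx<50: continue
      t=(mx+np.median(row[-3:]))/2; i=len(row)-1-np.argmax(row[::-1]>t)
      if i==len(row)-1: continue
      u=i+(row[i]-t)/(row[i]-row[i+1])
    P=onz(n,(x0+u,y0+j),.023);pts.append(L(P))
  print(n,np.array(pts))
E
```

```text
0.13 [0.51914313 0.3332543  0.13      ]
0.14 [0.53188961 0.32892284 0.14      ]
0.15 [0.54463608 0.32459137 0.15      ]
0.16 [0.55738256 0.32025991 0.16      ]
0.17 [0.57012904 0.31592845 0.17      ]
top [ 0.6418331  -0.02073662  0.023     ] [0.0404 0.0747]
top [ 0.56063718 -0.0087284   0.023     ] [-0.0416  0.0732]
scene [ 0.55988448 -0.00659194  0.023     ] [-0.0427  0.0752]
scene [ 0.64271959 -0.01941942  0.023     ] [0.0411 0.0761]
bolt [0.0742 0.1407]
bolt [ 0.0743 -0.14  ]
bolt [-0.0753 -0.1393]
bolt [-0.0748  0.1405]
bolt s [-0.0771  0.1404]
bolt s [0.073  0.1402]
bolt s [ 0.0731 -0.139 ]
top [[ 0.0364  0.0747]
 [ 0.0336  0.0741]
 [ 0.0307  0.0741]
 [ 0.0279  0.0741]
 [ 0.025   0.0741]
 [ 0.0221  0.074 ]
 [ 0.0193  0.074 ]
 [ 0.0164  0.0739]
 [ 0.0135  0.0741]
 [ 0.0106  0.0742]
 [ 0.0078  0.0741]
 [ 0.0049  0.0741]
 [ 0.0021  0.074 ]
 [-0.0008  0.074 ]
 [-0.0037  0.0742]
 [-0.0066  0.0743]
 [-0.0094  0.0742]
 [-0.0123  0.0742]
 [-0.0151  0.0741]
 [-0.018   0.074 ]
 [-0.0209  0.0742]
 [-0.0238  0.0743]
 [-0.0266  0.0742]
 [-0.0294  0.0742]
 [-0.0323  0.0741]
 [-0.0351  0.074 ]
 [-0.0379  0.0737]
 [-0.0404  0.0716]
 [-0.0414  0.0602]
 [-0.0423  0.0488]]
scene [[-0.0412  0.0739]
 [-0.0371  0.0749]
 [-0.0329  0.0751]
 [-0.0287  0.0754]
 [-0.0245  0.0755]
 [-0.0203  0.0754]
 [-0.0162  0.0753]
 [-0.012   0.0754]
 [-0.008   0.0755]
 [-0.0038  0.0751]
 [ 0.0002  0.0751]
 [ 0.0042  0.0753]
 [ 0.0082  0.0754]
 [ 0.0122  0.0753]
 [ 0.0162  0.0752]
 [ 0.0202  0.0753]
 [ 0.0241  0.0754]
 [ 0.028   0.0752]
 [ 0.0319  0.0753]
 [ 0.0358  0.0755]
 [ 0.0396  0.0755]]
```

Request:
jog_arm([
  {"dx":0.001,"dy":0.004,"dz":-0.03,"ax":0,"ay":0,"az":0},
  {"dx":0,"dy":0,"dz":-0.03,"ax":0,"ay":0,"az":0},
  {"dx":0,"dy":0,"dz":-0.025,"ax":0,"ay":0,"az":0},
  {"dx":0,"dy":0,"dz":0,"ax":0,"ay":0,"az":0},
  {"dx":0,"dy":0,"dz":0,"ax":0,"ay":0,"az":0},
])

```text
clock: 14.35
eef_pos: [0.5498, 0.3204, 0.0491]
tcp_rot: [-0.591, -3.085, 0.0]
wrist_force: [0.2, -0.3, 1.7]
gripper_width: 0.0425
```

```bash
python3 - <<'E'
from station import robot,get_image
from h import *
cv2.imwrite("pics/scene9.png",get_image("scene"))
cv2.imwrite("pics/top9.png",get_image("top"))
crop("","pics/scene9.png",370,130,450,220,6.5,"pics/s13.png")
crop("","pics/top9.png",195,190,285,280,6,"pics/t13.png")
s=robot.sense();print(s['eef_pos'],s['wrist_force'])
E
```

```text
[0.55113416 0.3213206  0.05126406] [0.23759819 0.30491669 0.00757014]
```

View pics/s13.png

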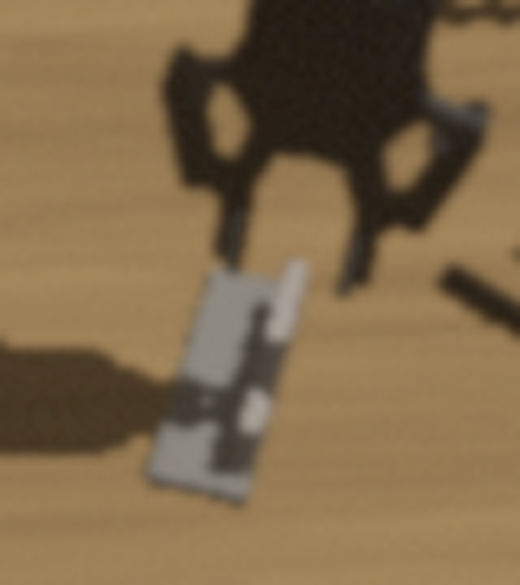

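View pics/t13.png

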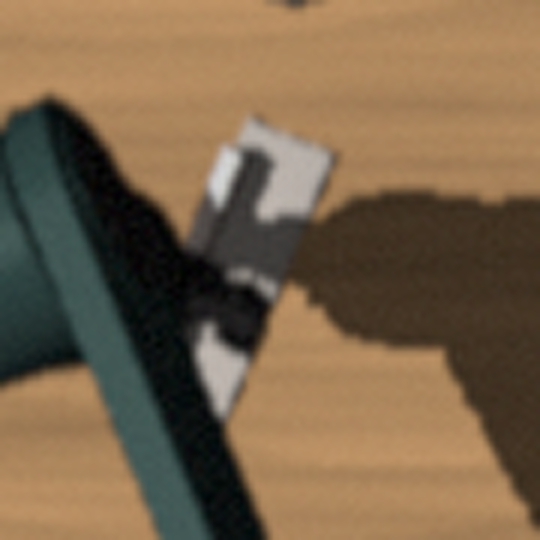

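Request:
jog_arm([
  {"dx":-0.001,"dy":0,"dz":-0.02,"ax":0,"ay":0,"az":0},
  {"dx":0,"dy":0,"dz":-0.02,"ax":0,"ay":0,"az":0},
  {"dx":0,"dy":0,"dz":-0.008,"ax":0,"ay":0,"az":0},
  {"dx":0,"dy":0,"dz":0,"ax":0,"ay":0,"az":0},
  {"dx":0,"dy":0,"dz":0,"ax":0,"ay":0,"az":0},
])

```text
clock: 14.95
eef_pos: [0.5496, 0.3216, 0.0023]
tcp_rot: [0.588, 3.084, 0.002]
wrist_force: [0.3, -0.3, -0.5]
gripper_width: 0.0426
```

```bash
python3 - <<'E'
from station import robot,get_image
from h import *
cv2.imwrite("pics/scene10.png",get_image("scene"))
crop("","pics/scene10.png",370,130,450,220,6.5,"pics/s14.png")
s=robot.sense();print(s['eef_pos'],s['wrist_force'])
E
```

```text
[0.54979911 0.32166219 0.00253841] [-0.29594604  0.48036988  0.17086028]
```

View pics/s14.png

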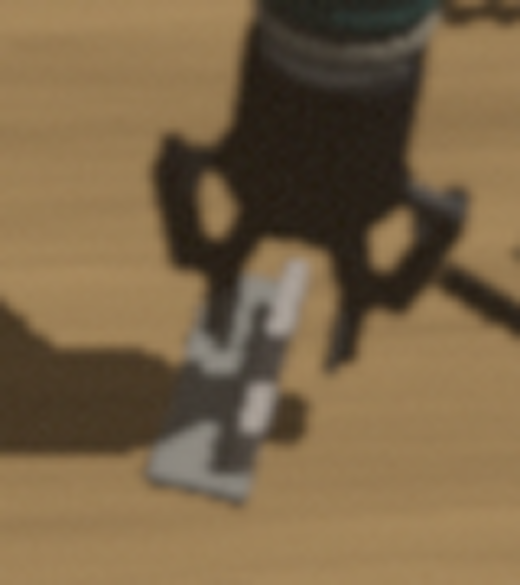

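Request:
jog_arm([
  {"dx":-0.0005,"dy":0,"dz":-0.005,"ax":0,"ay":0,"az":0},
  {"dx":0,"dy":0,"dz":-0.003,"ax":0,"ay":0,"az":0},
  {"dx":0,"dy":0,"dz":0,"ax":0,"ay":0,"az":0},
])

```text
clock: 15.3
eef_pos: [0.5477, 0.321, -0.0079]
tcp_rot: [-0.588, -3.085, 0.001]
wrist_force: [-0.1, -0.6, -0.2]
gripper_width: 0.0427
```

Request:
jog_arm([
  {"dx":0,"dy":0,"dz":0,"ax":0,"ay":0,"az":0},
  {"dx":0,"dy":0,"dz":0,"ax":0,"ay":0,"az":0},
  {"dx":0,"dy":0,"dz":0,"ax":0,"ay":0,"az":0},
  {"dx":0,"dy":0,"dz":0,"ax":0,"ay":0,"az":0},
  {"dx":0,"dy":0,"dz":0,"ax":0,"ay":0,"az":0},
  {"dx":0,"dy":0,"dz":0,"ax":0,"ay":0,"az":0},
], jaw=1, force=40)

```text
clock: 15.9
eef_pos: [0.5482, 0.321, -0.0072]
tcp_rot: [0.588, 3.086, -0.0]
wrist_force: [-1.0, -1.3, 2.7]
gripper_width: 0.0089
```

Request:
jog_arm([
  {"dx":0,"dy":0,"dz":0.01,"ax":0,"ay":0,"az":0},
  {"dx":0,"dy":0,"dz":0.025,"ax":0,"ay":0,"az":0},
  {"dx":0,"dy":0,"dz":0.03,"ax":0,"ay":0,"az":0},
  {"dx":0,"dy":0,"dz":0,"ax":0,"ay":0,"az":0},
  {"dx":0,"dy":0,"dz":0,"ax":0,"ay":0,"az":0},
])

```text
clock: 16.4
eef_pos: [0.5485, 0.3215, 0.0582]
tcp_rot: [0.588, 3.085, 0.002]
wrist_force: [-0.5, 0.9, -3.1]
gripper_width: 0.0091
```

```bash
python3 - <<'E'
from station import robot,get_image
from h import *
cv2.imwrite("pics/scene11.png",get_image("scene"))
crop("","pics/scene11.png",370,100,450,220,5,"pics/s15.png")
s=robot.sense();print(s['eef_pos'],s['wrist_force'],s['ft_torque'],s['gripper_width'],s['tcp_rot'])
E
```

```text
[0.54740449 0.32090209 0.05645902] [-0.44820758 -0.44939899 -3.2192468 ] [ 0.00851467 -0.00416801 -0.01881401] 0.008994694533457108 [-5.88008288e-01 -3.08463720e+00  1.32797406e-03]
```

View pics/s15.png

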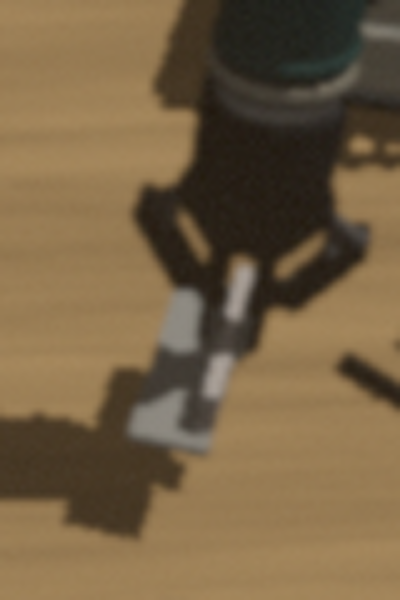

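Request:
jog_arm([
  {"dx":0.0061,"dy":-0.029,"dz":0,"ax":0,"ay":0,"az":0.0212},
  {"dx":0.0061,"dy":-0.029,"dz":0,"ax":0,"ay":0,"az":0.0212},
  {"dx":0.0061,"dy":-0.029,"dz":0,"ax":0,"ay":0,"az":0.0212},
  {"dx":0.0061,"dy":-0.029,"dz":0,"ax":0,"ay":0,"az":0.0212},
  {"dx":0.0061,"dy":-0.029,"dz":0,"ax":0,"ay":0,"az":0.0212},
  {"dx":0.0061,"dy":-0.029,"dz":0,"ax":0,"ay":0,"az":0.0212},
  {"dx":0.0061,"dy":-0.029,"dz":0,"ax":0,"ay":0,"az":0.0212},
  {"dx":0.0061,"dy":-0.029,"dz":0,"ax":0,"ay":0,"az":0.0212},
  {"dx":0.0061,"dy":-0.029,"dz":0,"ax":0,"ay":0,"az":0.0212},
  {"dx":0.0061,"dy":-0.029,"dz":0,"ax":0,"ay":0,"az":0.0212},
])

```text
clock: 17.45
eef_pos: [0.6074, 0.0301, 0.0547]
tcp_rot: [-0.257, -3.126, -0.0]
wrist_force: [0.5, 0.1, -1.8]
gripper_width: 0.0089
```

Request:
jog_arm([
  {"dx":0,"dy":0,"dz":-0.02,"ax":0,"ay":0,"az":0},
  {"dx":0,"dy":0,"dz":-0.01,"ax":0,"ay":0,"az":0},
  {"dx":0,"dy":0,"dz":0,"ax":0,"ay":0,"az":0},
  {"dx":0,"dy":0,"dz":0,"ax":0,"ay":0,"az":0},
  {"dx":0,"dy":0,"dz":0,"ax":0,"ay":0,"az":0},
])

```text
clock: 17.95
eef_pos: [0.6093, 0.0319, 0.0281]
tcp_rot: [0.257, 3.13, 0.0]
wrist_force: [1.0, -0.9, -1.9]
gripper_width: 0.0091
```

```bash
cat > look.py <<'E'
import sys
from station import robot,get_image
from h import *
from scipy.spatial.transform import Rotation as Ro
k=sys.argv[1]
cv2.imwrite(f"pics/scene{k}.png",get_image("scene"))
cv2.imwrite(f"pics/top{k}.png",get_image("top"))
crop("",f"pics/scene{k}.png",235,130,355,240,6,f"pics/sa{k}.png")
crop("",f"pics/top{k}.png",300,160,420,270,6,f"pics/ta{k}.png")
s=robot.sense();print(s['clock'],s['eef_pos'],s['wrist_force'],s['ft_torque'],s['gripper_width'])
M=Ro.from_rotvec(s['tcp_rot']).as_matrix();print("yaw",np.arctan2(M[1,1],M[0,1])-np.pi/2,"zaxis",M[:,2])
th=-.1645;x=np.array([np.cos(th),np.sin(th)]);y=np.array([-x[1],x[0]]);C=np.array([.5897,-.0878])
d=s['eef_pos'][:2]-C;print("local",d@x,d@y)
E
python3 look.py 20
```

```text
18.05 [0.6096779  0.03174014 0.02859295] [-0.43088486 -0.2844236  -2.65737941] [-0.00515262  0.01552707 -0.00786381] 0.008815510921501379
yaw -0.16380058425042665 zaxis [ 1.69563202e-03  3.69269496e-05 -9.99998562e-01]
local 0.00013241847083885275 0.12119795222431366
```

View pics/sa20.png

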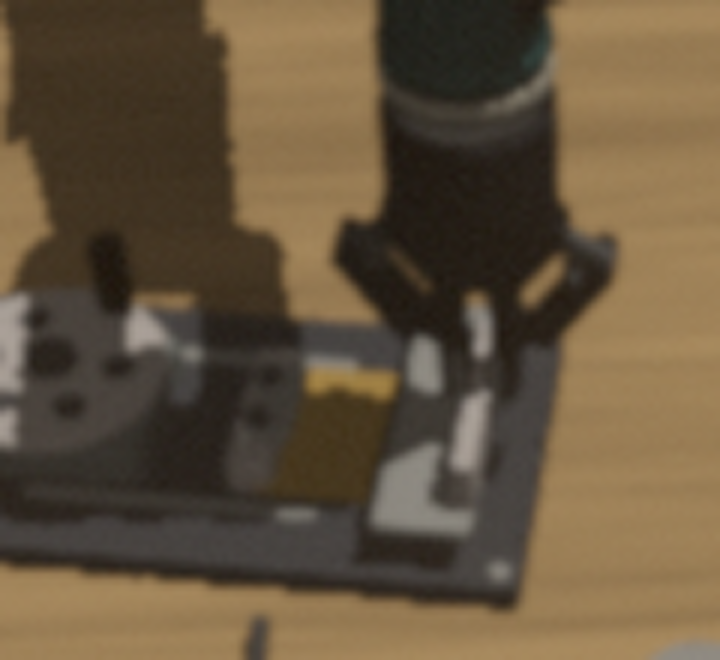

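View pics/ta20.png

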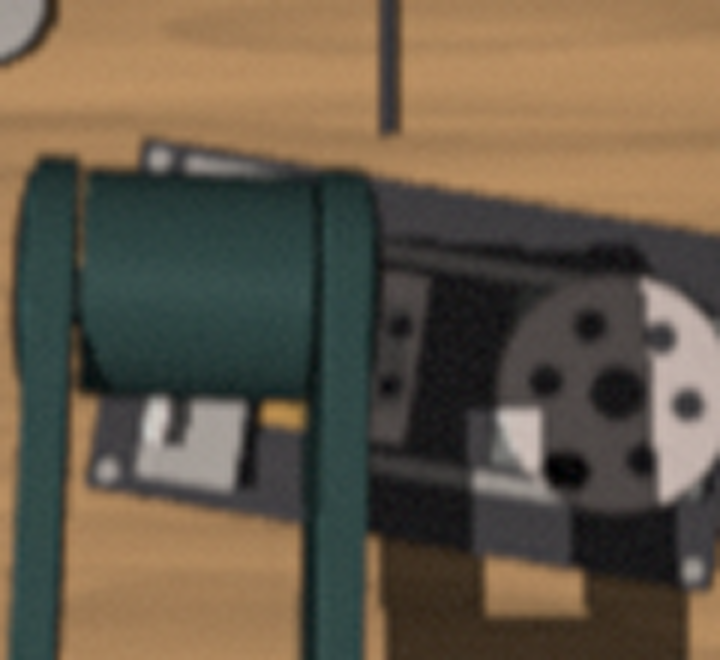

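Request:
jog_arm([
  {"dx":0,"dy":0,"dz":-0.01,"ax":0,"ay":0,"az":0},
  {"dx":0,"dy":0,"dz":-0.008,"ax":0,"ay":0,"az":0},
  {"dx":0,"dy":0,"dz":0,"ax":0,"ay":0,"az":0},
  {"dx":0,"dy":0,"dz":0,"ax":0,"ay":0,"az":0},
])

```text
clock: 18.45
eef_pos: [0.6086, 0.0312, 0.009]
tcp_rot: [-0.258, -3.13, -0.0]
wrist_force: [-0.3, 0.7, -2.9]
gripper_width: 0.0089
```

Request:
jog_arm([
  {"dx":0,"dy":0,"dz":-0.0015,"ax":0,"ay":0,"az":0},
  {"dx":0,"dy":0,"dz":0,"ax":0,"ay":0,"az":0},
  {"dx":0,"dy":0,"dz":0,"ax":0,"ay":0,"az":0},
])

```text
clock: 18.75
eef_pos: [0.609, 0.0311, 0.0081]
tcp_rot: [-0.259, -3.131, -0.0]
wrist_force: [0.2, -0.1, -1.4]
gripper_width: 0.0089
```

Request:
jog_arm([
  {"dx":0,"dy":0,"dz":-0.001,"ax":0,"ay":0,"az":0},
  {"dx":0,"dy":0,"dz":0,"ax":0,"ay":0,"az":0},
  {"dx":0,"dy":0,"dz":0,"ax":0,"ay":0,"az":0},
])

```text
clock: 19.05
eef_pos: [0.6092, 0.0311, 0.0078]
tcp_rot: [0.259, 3.131, 0.0]
wrist_force: [-1.6, -0.8, 1.8]
gripper_width: 0.0086
```

```bash
python3 look.py 21
```

```text
19.15 [0.60920378 0.03111536 0.00781272] [-2.32842648 -0.93362582  3.46656221] [ 0.02328126  0.38322597 -0.08951524] 0.00871764217626748
yaw -0.16477284120028957 zaxis [ 4.25741209e-04 -1.86230516e-06 -9.99999909e-01]
local -0.00023298443078842088 0.12050396577810207
```

View pics/sa21.png

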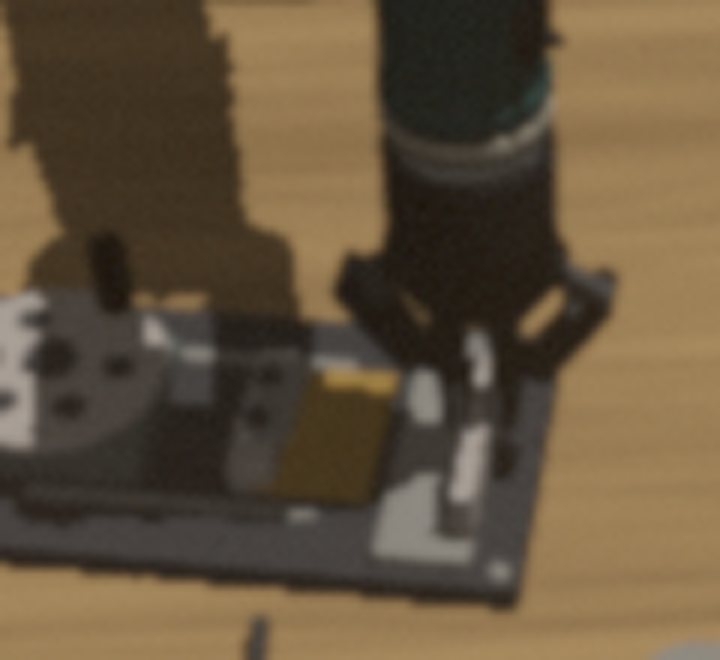

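Request:
jog_arm([
  {"dx":-0.0003,"dy":-0.002,"dz":0.0005,"ax":0,"ay":0,"az":0},
  {"dx":-0.0003,"dy":-0.002,"dz":0,"ax":0,"ay":0,"az":0},
  {"dx":0,"dy":0,"dz":0,"ax":0,"ay":0,"az":0},
])

```text
clock: 19.45
eef_pos: [0.609, 0.0272, 0.0078]
tcp_rot: [0.259, 3.13, 0.001]
wrist_force: [0.9, 1.7, 1.7]
gripper_width: 0.0087
```

Request:
jog_arm([
  {"dx":-0.0001,"dy":-0.0007,"dz":0,"ax":0,"ay":0,"az":0},
  {"dx":0,"dy":0,"dz":0,"ax":0,"ay":0,"az":0},
])

```text
clock: 19.65
eef_pos: [0.6088, 0.0266, 0.0078]
tcp_rot: [0.259, 3.13, 0.001]
wrist_force: [0.6, 2.7, 1.5]
gripper_width: 0.0087
```

Request:
jog_arm([
  {"dx":-0.0001,"dy":-0.0005,"dz":0,"ax":0,"ay":0,"az":0},
  {"dx":0,"dy":0,"dz":0,"ax":0,"ay":0,"az":0},
])

```text
clock: 19.85
eef_pos: [0.6086, 0.026, 0.0078]
tcp_rot: [0.258, 3.13, 0.0]
wrist_force: [1.0, 1.8, -0.1]
gripper_width: 0.0096
```

```bash
python3 look.py 22
```

```text
19.95 [0.60858283 0.02599271 0.00781559] [-0.0123272   2.30902899  1.21666315] [ 0.48413412 -0.15227347 -0.00595433] 0.009128885800853626
yaw -0.16479984040532747 zaxis [ 7.05988923e-04  1.34376087e-04 -9.99999742e-01]
local -6.674200160476651e-06 0.11534878726758588
```

View pics/sa22.png

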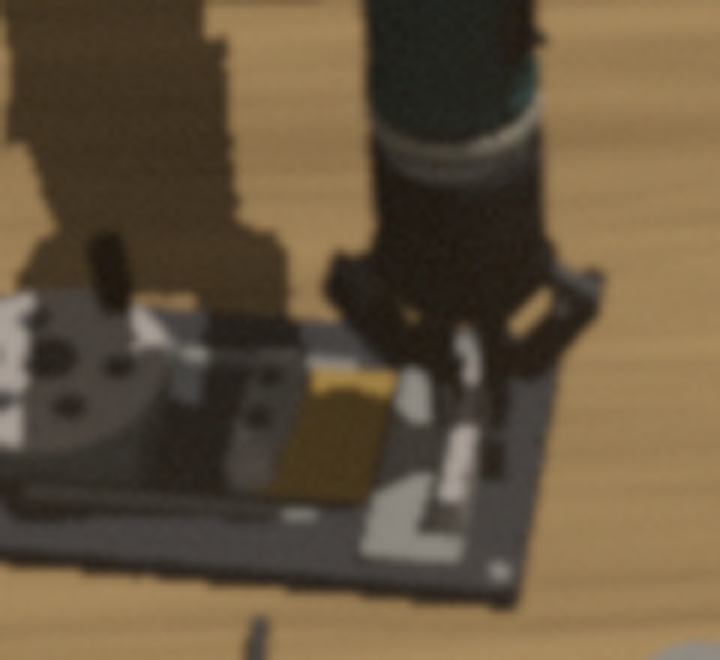

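Request:
jog_arm([
  {"dx":-0.0001,"dy":-0.0005,"dz":0,"ax":0,"ay":0,"az":0},
  {"dx":0,"dy":0,"dz":0,"ax":0,"ay":0,"az":0},
])

```text
clock: 20.15
eef_pos: [0.6084, 0.0255, 0.0078]
tcp_rot: [0.258, 3.13, 0.0]
wrist_force: [0.9, 2.9, 1.9]
gripper_width: 0.0091
```

Request:
jog_arm([
  {"dx":-0.0001,"dy":-0.0005,"dz":0,"ax":0,"ay":0,"az":0},
  {"dx":0,"dy":0,"dz":0,"ax":0,"ay":0,"az":0},
])

```text
clock: 20.35
eef_pos: [0.6082, 0.0251, 0.0078]
tcp_rot: [0.258, 3.131, 0.0]
wrist_force: [1.0, 2.8, 2.6]
gripper_width: 0.009
```

Request:
jog_arm([
  {"dx":-0.0001,"dy":-0.0005,"dz":0,"ax":0,"ay":0,"az":0},
  {"dx":0,"dy":0,"dz":0,"ax":0,"ay":0,"az":0},
])

```text
clock: 20.55
eef_pos: [0.6081, 0.0246, 0.0078]
tcp_rot: [0.258, 3.131, 0.001]
wrist_force: [0.8, 5.0, 2.7]
gripper_width: 0.0089
```

Request:
jog_arm([
  {"dx":-0.0001,"dy":-0.0005,"dz":0,"ax":0,"ay":0,"az":0},
  {"dx":0,"dy":0,"dz":0,"ax":0,"ay":0,"az":0},
])

```text
clock: 20.75
eef_pos: [0.608, 0.024, 0.0078]
tcp_rot: [0.259, 3.131, 0.0]
wrist_force: [1.0, 4.6, 3.5]
gripper_width: 0.009
```

```bash
python3 look.py 23
```

```text
20.85 [0.6079499  0.0240169  0.00778547] [0.92215752 2.82395837 3.01480807] [ 0.65179866 -0.0838737  -0.0087872 ] 0.008901825211011762
yaw -0.16479298153751398 zaxis [ 1.61704354e-04  2.30029318e-04 -9.99999960e-01]
local -0.00030750447843763337 0.11329600338704131
```

View pics/sa23.png

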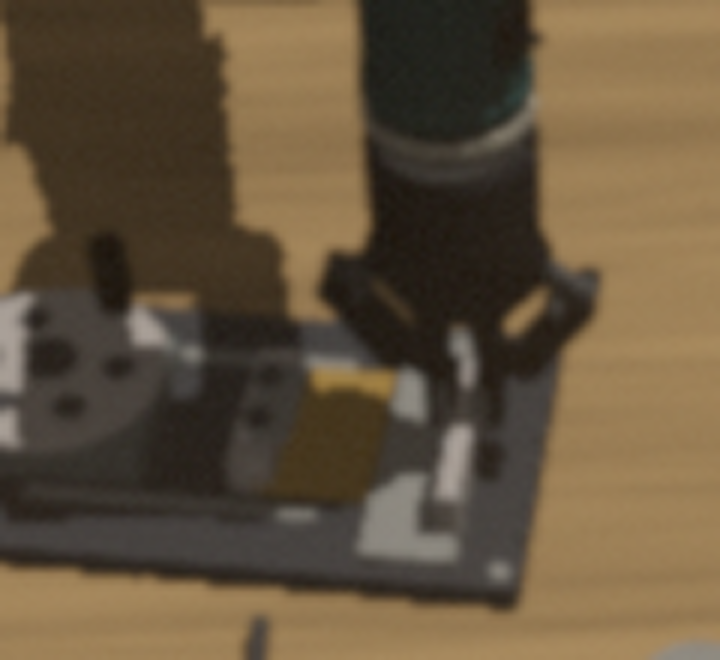

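View pics/ta23.png

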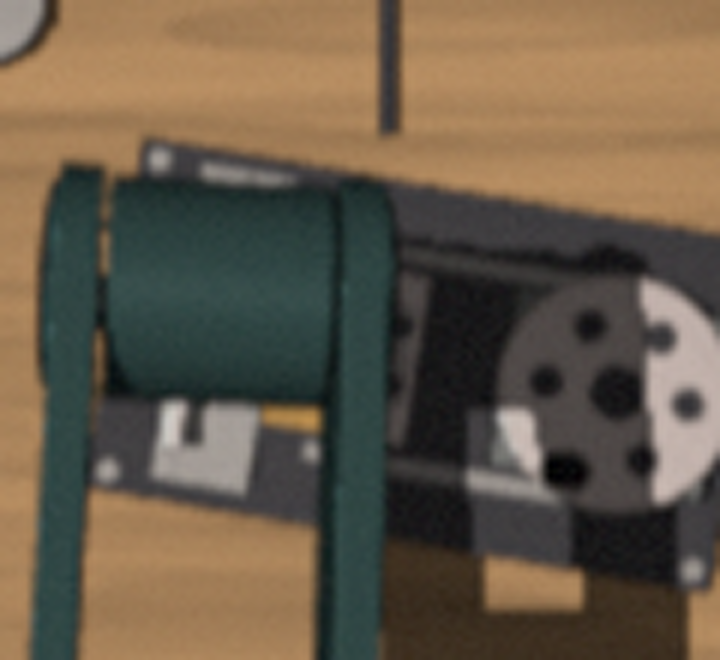

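Request:
jog_arm([
  {"dx":-0.0001,"dy":-0.0005,"dz":0,"ax":0,"ay":0,"az":0},
  {"dx":0,"dy":0,"dz":0,"ax":0,"ay":0,"az":0},
  {"dx":0,"dy":0,"dz":0,"ax":0,"ay":0,"az":0},
])

```text
clock: 21.15
eef_pos: [0.6079, 0.0235, 0.0078]
tcp_rot: [0.259, 3.131, 0.0]
wrist_force: [1.0, 3.3, 3.7]
gripper_width: 0.0089
```

Request:
jog_arm([
  {"dx":-0.0001,"dy":-0.0005,"dz":0,"ax":0,"ay":0,"az":0},
  {"dx":0,"dy":0,"dz":0,"ax":0,"ay":0,"az":0},
  {"dx":0,"dy":0,"dz":0,"ax":0,"ay":0,"az":0},
])

```text
clock: 21.45
eef_pos: [0.6078, 0.023, 0.0078]
tcp_rot: [0.258, 3.131, 0.0]
wrist_force: [0.8, 3.2, 3.9]
gripper_width: 0.009
```

```bash
python3 look.py 24; python3 - <<'E'
from h import *
a=cv2.imread("pics/scene24.png");
cv2.imwrite("pics/z24.png",cv2.convertScaleAbs(cv2.resize(a[175:235,275:325],None,fx=12,fy=10,interpolation=cv2.INTER_CUBIC),alpha=2.2))
a=cv2.imread("pics/top24.png");
cv2.imwrite("pics/y24.png",cv2.convertScaleAbs(cv2.resize(a[220:250,315:365],None,fx=14,fy=14,interpolation=cv2.INTER_CUBIC),alpha=1.5))
E
```

```text
21.55 [0.60782013 0.02304692 0.007811  ] [0.89126003 3.4989209  4.60665568] [ 0.76308475 -0.07068649  0.02556124] 0.008882917234036634
yaw -0.1647361981511859 zaxis [ 3.11596801e-04  2.20532915e-04 -9.99999927e-01]
local -0.0002766772487221396 0.11231786179355535
```

View pics/z24.png

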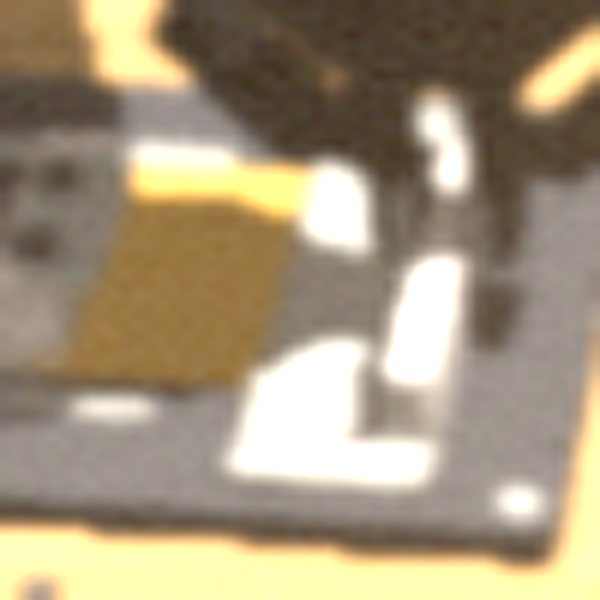

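View pics/y24.png

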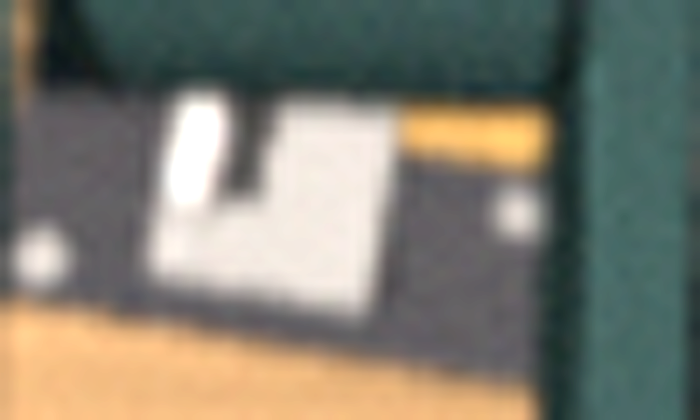

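Request:
jog_arm([
  {"dx":-0.0001,"dy":-0.0004,"dz":0,"ax":0,"ay":0,"az":0},
  {"dx":0,"dy":0,"dz":0,"ax":0,"ay":0,"az":0},
  {"dx":0,"dy":0,"dz":0,"ax":0,"ay":0,"az":0},
])

```text
clock: 21.85
eef_pos: [0.6077, 0.0227, 0.0078]
tcp_rot: [0.259, 3.131, 0.001]
wrist_force: [-0.4, 4.5, 4.7]
gripper_width: 0.0087
```

Request:
jog_arm([
  {"dx":-0.0001,"dy":-0.0004,"dz":0,"ax":0,"ay":0,"az":0},
  {"dx":0,"dy":0,"dz":0,"ax":0,"ay":0,"az":0},
  {"dx":0,"dy":0,"dz":0,"ax":0,"ay":0,"az":0},
])

```text
clock: 22.15
eef_pos: [0.6078, 0.0227, 0.0078]
tcp_rot: [0.258, 3.13, 0.002]
wrist_force: [1.2, 6.5, 4.0]
gripper_width: 0.0086
```

Request:
jog_arm([
  {"dx":0,"dy":-0.0004,"dz":0,"ax":0,"ay":0,"az":0},
  {"dx":0,"dy":0,"dz":0,"ax":0,"ay":0,"az":0},
  {"dx":0,"dy":0,"dz":0,"ax":0,"ay":0,"az":0},
])

```text
clock: 22.45
eef_pos: [0.6077, 0.0227, 0.0078]
tcp_rot: [0.258, 3.13, 0.003]
wrist_force: [1.5, 5.0, 4.5]
gripper_width: 0.0085
```

```bash
python3 look.py 25; python3 - <<'E'
from h import *
im=[cv2.imread(f"pics/scene{k}.png")[150:215,200:270].astype(float) for k in(20,23,25)]
print(np.abs(im[0]-im[1]).mean(),np.abs(im[1]-im[2]).mean())
E
```

```text
22.55 [0.60774887 0.02268521 0.00777961] [1.078746   6.35328054 4.72836353] [ 1.15846626 -0.21448179  0.03297031] 0.00886544840989156
yaw -0.16461887888395998 zaxis [ 6.36435878e-04  1.69673904e-03 -9.99998358e-01]
local -0.00028773935651844537 0.11194936217095279
1.3564835164835165 1.4778754578754578
```

View pics/sa25.png

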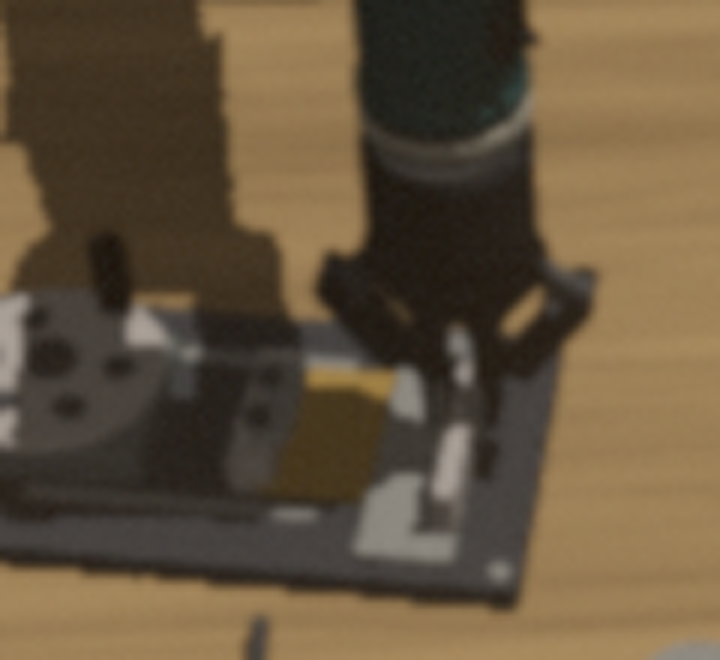

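Request:
jog_arm([
  {"dx":0.0001,"dy":0.0006,"dz":0.0003,"ax":0,"ay":0,"az":0},
  {"dx":0,"dy":0,"dz":0,"ax":0,"ay":0,"az":0},
  {"dx":0,"dy":0,"dz":0,"ax":0,"ay":0,"az":0},
])

```text
clock: 22.85
eef_pos: [0.6077, 0.0227, 0.0078]
tcp_rot: [0.258, 3.131, 0.001]
wrist_force: [1.3, 4.8, 3.5]
gripper_width: 0.009
```

Request:
jog_arm([
  {"dx":0,"dy":0,"dz":0,"ax":0,"ay":0,"az":0},
  {"dx":0,"dy":0,"dz":0,"ax":0,"ay":0,"az":0},
  {"dx":0,"dy":0,"dz":0,"ax":0,"ay":0,"az":0},
  {"dx":0,"dy":0,"dz":0,"ax":0,"ay":0,"az":0},
  {"dx":0,"dy":0,"dz":0,"ax":0,"ay":0,"az":0},
], jaw=0.6)

```text
clock: 23.35
eef_pos: [0.6073, 0.0219, 0.0076]
tcp_rot: [-0.259, -3.13, 0.001]
wrist_force: [-0.2, 1.2, -0.1]
gripper_width: 0.0342
```

Released. Lift straight up and withdraw to the robot's left so that both cameras see the work.

Request:
jog_arm([
  {"dx":0,"dy":0,"dz":0.01,"ax":0,"ay":0,"az":0},
  {"dx":0,"dy":0,"dz":0.02,"ax":0,"ay":0,"az":0},
  {"dx":0,"dy":0,"dz":0.03,"ax":0,"ay":0,"az":0},
  {"dx":0,"dy":0,"dz":0.04,"ax":0,"ay":0,"az":0},
  {"dx":-0.01,"dy":0.03,"dz":0.03,"ax":0,"ay":0,"az":0},
  {"dx":-0.02,"dy":0.04,"dz":0.01,"ax":0,"ay":0,"az":0},
  {"dx":-0.02,"dy":0.04,"dz":0,"ax":0,"ay":0,"az":0},
  {"dx":-0.02,"dy":0.04,"dz":0,"ax":0,"ay":0,"az":0},
  {"dx":-0.02,"dy":0.04,"dz":0,"ax":0,"ay":0,"az":0},
  {"dx":-0.02,"dy":0.04,"dz":0,"ax":0,"ay":0,"az":0},
])

```text
clock: 24.35
eef_pos: [0.4968, 0.2538, 0.1492]
tcp_rot: [0.259, 3.129, 0.001]
wrist_force: [0.8, 0.3, -0.3]
gripper_width: 0.034
```

Request:
jog_arm([
  {"dx":-0.02,"dy":0.04,"dz":0,"ax":0,"ay":0,"az":0},
  {"dx":-0.02,"dy":0.04,"dz":0,"ax":0,"ay":0,"az":0},
  {"dx":0,"dy":0,"dz":0,"ax":0,"ay":0,"az":0},
  {"dx":0,"dy":0,"dz":0,"ax":0,"ay":0,"az":0},
])

```text
clock: 24.75
eef_pos: [0.4572, 0.3331, 0.1488]
tcp_rot: [0.255, 3.13, -0.0]
wrist_force: [-0.7, 0.4, 0.6]
gripper_width: 0.0339
```

```bash
python3 look.py 30
```

```text
24.85 [0.45815221 0.33161502 0.14842586] [-0.47450115  0.00531352  0.54415233] [-0.01487279  0.0026742   0.0102896 ] 0.03424326652416638
yaw -0.16552585967741384 zaxis [ 9.00925708e-04 -2.70474665e-04 -9.99999558e-01]
local -0.19845497304456955 0.3922109197238779
```

View pics/sa30.png

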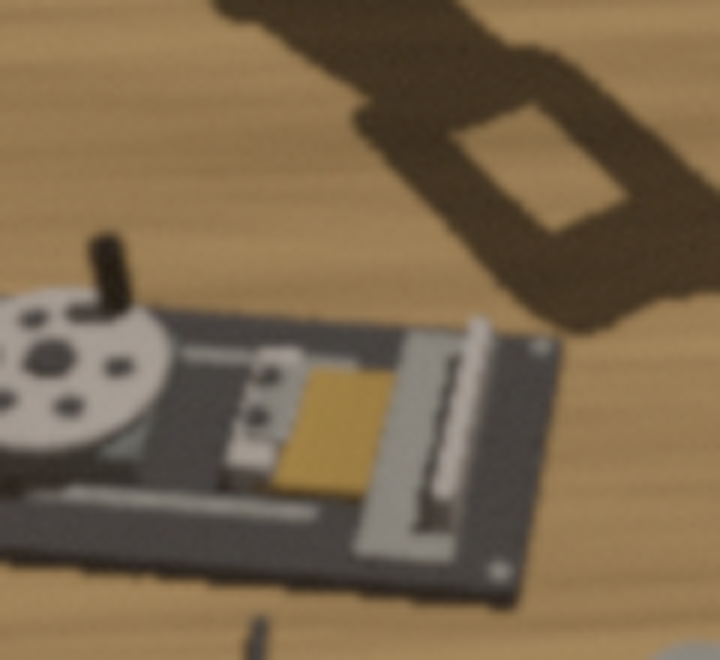

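View pics/ta30.png

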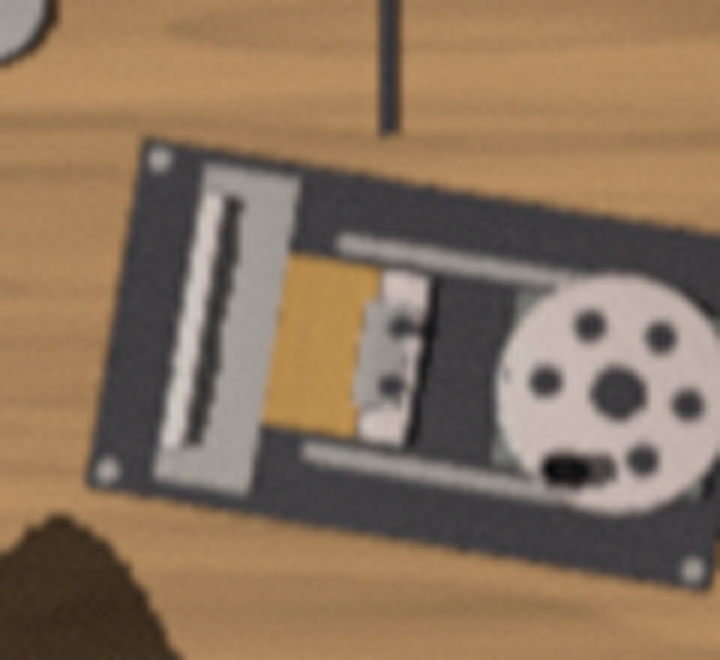

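View pics/top30.png

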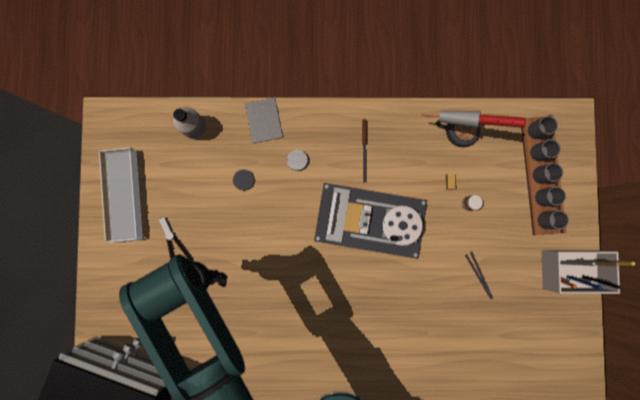

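```bash
python3 - <<'E'
from h import *
th=-.1645;x=np.array([np.cos(th),np.sin(th)]);y=np.array([-x[1],x[0]]);C=np.array([.5897,-.0878])
L=lambda p:np.round([(p[:2]-C)@x,(p[:2]-C)@y],4)
def edge(fn,n,x0,y0,x1,y1,z,f,sgn):
  im=cv2.imread(fn).astype(float);out=[]
  for j in range(y0,y1):
    r=f(im[j,x0:x1]);mx,mn=r[:4].mean(),r[-4:].mean()
    t=(mx+mn)/2;s=np.sign(mn-mx)
    i=np.argmax((r-t)*s>0)
    if i==0 or abs(mx-mn)<15: continue
    u=x0+i-(r[i]-t)/(r[i]-r[i-1]);out.append(L(onz(n,(u,j),z)))
  return np.array(out)
sat=lambda p:p[:,2]-p[:,0]; g=lambda p:p[:,1]
def fit(a):
  k=np.polyfit(a[:,0],a[:,1],1);return "slope %.4f at0 %.4f n%d res %.4f"%(k[0],k[1],len(a),np.std(a[:,1]-np.polyval(k,a[:,0])))
a=edge("pics/top30.png","top",339,206,353,228,.0215,sat,1);print("brass/steel",fit(a))
# blade edge beyond brass (steel/bed), both ends
T=cv2.imread("pics/top30.png")
import itertools
pts=[]
for (y0,y1,xa,xb) in((193,201,343,356),(235,241,337,349)):
  pts.append(edge("pics/top30.png","top",xa,y0,xb,y1,.020,g,1))
print(pts); a=np.vstack(pts); print("thin edge",fit(a))
m=[cv2.imread(f"pics/{n}.png").astype(float) for n in("top8","top30")]
print("wheel diff",np.abs(m[0]-m[1])[200:250,380:430].mean(),"ref",np.abs(m[0]-m[1])[150:180,380:430].mean())
m=[cv2.imread(f"pics/{n}.png").astype(float) for n in("scene8","scene30")]
print("wheel diff s",np.abs(m[0]-m[1])[160:215,220:270].mean(),np.abs(m[0]-m[1])[240:270,300:340].mean())
E
```

```text
brass/steel slope -0.0008 at0 0.0731 n22 res 0.0001
[array([[0.0656, 0.0736],
       [0.0627, 0.0739],
       [0.0598, 0.0736],
       [0.057 , 0.0732],
       [0.0542, 0.073 ],
       [0.0513, 0.073 ],
       [0.0483, 0.0736],
       [0.0453, 0.074 ]]), array([[-0.0551,  0.0736],
       [-0.058 ,  0.0739],
       [-0.0608,  0.0738],
       [-0.0636,  0.0735],
       [-0.0665,  0.0735],
       [-0.0693,  0.0735]])]
thin edge slope -0.0012 at0 0.0736 n14 res 0.0003
wheel diff 4.3133333333333335 ref 4.470666666666666
wheel diff s 1.693818181818182 1.7525
```

```bash
python3 -c "
from station import robot
print(robot.finish_job())"
```

```text
the job is handed in; nothing more can be done
None
```

I wound the handwheel clockwise by its knob to its stop. I then laid the straightedge flat on the bed against the blank's leading edge, let go and handed the job in at about 25 s.

**Wheel:** it stopped dead against about 28 N after one turn plus roughly 0.4 rad. The blank's edge moved about 40 mm along the bed. In pictures taken before and after placing the straightedge, the wheel shows no change beyond image noise.

**Straightedge:** I slid it up to the blank with light force until it met resistance (about 6 N), then released it and withdrew the arm. The last top view puts the thin edge at 73.6 mm along the bed. The line where brass meets steel is at 73.1 mm. Both run parallel to the bed within about 0.1°, and I could see no gap in either view.

**Disagreements:**
- **Fingertip height:** the fingertips turned out about 30 mm higher than the reported tool height implied. I set heights from the pictures and light contact instead.
- **Contact point:** contact came about 2.5 mm further along than I had predicted from the pictures.

**Other things on the bench:** none of them look moved. In the last top picture the arm partly covers the pliers, so I could not check those fully.

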